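Level the balcony herb stand and fit it out

TASK

First, while the panels are all still in their wooden holder, screw both feet of the aluminium herb stand down (clockwise from above) until each just touches the clay tile under it, snug but not jacked hard. Then lift every plywood panel up out of the holder and slide each down into a free pair of upright guides on the stand until it sits on the deck. Stand the green planter upright, centred on the round rubber mat on the stand, and leave the bottle, basket, clip and shoe horn where they are.

Things in the scene. Friction and masses are not known exactly. Their poses are not given: they have to be found in the camera images.
- stand: Herb stand, fixed to the table, does not move. Origin on the table under the centre of its deck; z up. Aluminium deck 160 mm (its x) by 220 mm (its y), 10 mm thick, top at z = 70 mm, on two fixed legs near its -x edge; two lugs on its +x edge carry the screw feet, at x = 105 mm, y = +80 mm (left) and -80 mm (right). On the deck: three pairs of upright aluminium guides (slots) and a round rubber mat. Yaw varies.
- slot0 (a point): Centre of the first guide pair, on the deck's top (y = -85 mm in the stand's frame). A seated panel's origin comes here, its width along the stand's x. Each pair is two facing U-shaped channels, 45 mm tall with flared mouths up to 55 mm above the deck; channel gap 9 mm across (stand's y) and 104 mm from channel bottom to channel bottom (stand's x), cheeks overlapping the panel's edges by about 10 mm.
- slot1 (a point): The same for the second pair, y = -40 mm.
- slot2 (a point): The same for the third pair, y = +5 mm.
- mat (a point): Centre of the top of the round rubber mat, 84 mm across and 2 mm thick, on the deck at y = +66 mm.
- foot_left (a joint): Angle of the left foot's screw in rad, 0 to 6.6, growing clockwise seen from above. Each rad lowers knob and sole by 3 mm (coarse thread, right-handed). Stiff to turn (0.12 N m), stays where it is left. At 0 the knob's bar lies along the stand's x and the free sole is 24 mm above the table; the bar turns with the joint.
- foot_right (a joint): The same for the right foot (y = -80 mm).
- knob_left (a point): Middle of the left foot's knob on the screw's axis: a black upright bar 50 mm long, 16 mm thick, 32 mm tall (from 18 mm below this point to 14 mm above), to be gripped across its thickness from above. It is 118 mm above the table at joint 0.
- knob_right (a point): The same for the right foot.
- sole_left (a point): Centre of the underside of the left foot's rubber pad, 32 mm across. The pad gives 1 mm per 15 N, up to 6 mm, so when it rests on the tile the sole stays at the tile's top while the screw goes on down.
- sole_right (a point): The same for the right foot.
- pad_left: The rubber pad of the left foot: a disc 32 mm across, 10 mm tall; origin at the centre of its underside, like the sole.
- pad_right: The same for the right foot.
- tile_thin: Loose terracotta tile 80 x 80 x 8 mm lying under one of the feet (which one varies), origin at the centre of its underside.
- tile_thick: Loose terracotta tile 80 x 80 x 16 mm lying under the other foot, origin at the centre of its underside.
- holder: Dark wooden slotted holder, fixed to the table: base 130 mm (its x) by 125 mm (its y), 12 mm thick, with three pairs of upright guides 40 mm tall (flared mouths end 62 mm above the table) at y = -45, 0 and +45 mm, gap 10 mm across and 104 mm between channel bottoms, otherwise like those on the stand. Panels stand in it on the base's top, their width along its x. Origin on the table under its centre; yaw varies.
- panel0: Loose plywood wind panel 100 mm wide (its x), 6 mm thick (its y), 95 mm tall (its z), 60 g; origin at the centre of its lower edge. Symmetric; all panels alike. Two or three are present, each in a holder slot.
- panel1: Loose plywood wind panel 100 mm wide (its x), 6 mm thick (its y), 95 mm tall (its z), 60 g; origin at the centre of its lower edge. Symmetric; all panels alike. Two or three are present, each in a holder slot.
- panel2: Loose plywood wind panel 100 mm wide (its x), 6 mm thick (its y), 95 mm tall (its z), 60 g; origin at the centre of its lower edge. Symmetric; all panels alike. Two or three are present, each in a holder slot.
- planter: Loose empty green ceramic planter, open at the top, nearly straight round wall: 59 mm across at the foot, 62 mm at the rim, 75 mm tall, 4 mm wall, about 280 g. Origin at the centre of its underside.
- bottle: Bystander: stainless bottle, 68 mm across, 190 mm tall, standing; origin at its underside.
- basket: Bystander: blue plastic basket 130 x 180 x 75 mm; origin at its underside.
- clip: Bystander: black spring clip 75 mm long, 25 mm tall; origin at its underside.
- shoe_horn: Bystander: wooden shoe horn 175 mm long, 8 mm thick, lying flat; origin near its middle.
There are look-alikes about, which are no part of the job. What is shaped like the panel1 but pink is not meant.

How it is judged:
By the outcome, as a careful person would: the job done as asked, in the order asked, and still so for the second after the job is handed in, with the robot touching nothing.
Of panel0, panel1, panel2 only 2 to 3 are there at a start; the rules pass over those that are not, and their reading is None.
At some moment in a run one of planter may be knocked a few centimetres aside while the robot is not near it.
It also fails if it takes over 210 s, if anything falls off the work surface, if the arm or the gripper's body presses on something with over 40 N, if the wrist force passes 120 N, or if a joint passes its speed limit or range.

ROBOT

A 6-joint arm with a two-finger parallel gripper is mounted at the origin on the work surface. World frame = base frame: x ahead of the robot, y to its left, z up, the work surface at z = 0. Lengths are in m, angles in rad, forces in N, time in s.
With the tool pointing down it reaches from about 0.3 to 0.775 m from the base axis. Payload 14.6 kg.
Tool frame: the origin (TCP) lies at the very end of the fingers, on their centre line; the grasp point (between the pads) lies 19 mm behind it; y points along the fingers, z is the direction in which the jaws open and shut, and the axes are right-handed (so a half turn about y gives the same grasp; the last joint's range is limited). The gripper opens to 94 mm and grips with 3 to 60 N. Pads are 16 mm wide; open, the fingers measure 119 mm over their backs; the gripper's body (75 mm by 177 mm) begins 78 mm behind the grasp point.
Start: joints at [-1.303, 0.3, 1.521, -0, 1.321, -0.067], TCP at [0.181, -0.519, 0.205] pointing down, gripper open.
Joint ranges: [-3.03, 3.03], [-0.79, 2.21], [0.23, 2.52], [-1.04, 4.18], [0, 3.07], [-2.55, 2.55]. Speed limits (rad/s): [2.22, 2.22, 2.57, 3.14, 3.14, 3.14].

INTERFACE

Orientations are given as [roll, pitch, yaw] about the fixed x, y, z axes, in that order (R = Rz(yaw) Ry(pitch) Rx(roll)).
In Python, from station import get_obs, camera, hand_in, masks_of gives the robot as it stands.
- The arm moves only by the shell command python3 -m jog 'ROWS' [FORCE]. ROWS is text: rows parted by semicolons, each of 7 numbers parted by spaces: the shift along the world's x, y, z in mm, then the turn, a rotation vector about the world's x, y, z in degrees, then the closure, from 0 (fully open) to 1 (shut). A call has 1 to 10 rows; each row is the pose to reach, as a shift and turn from the pose measured when the call began; what a row does not reach only later rows make up. A row lasts 1/12 s, in which the tool goes at most 41.7 mm and 7.16 degrees, less where a joint would pass 70% of its speed; a pose out of reach is approached as far as the arm can. A call with a gripper value outside its range is refused whole. The fingers move at their own pace and stop on an object; FORCE is the grip in N (left out, the last holds). Time passes only in rows, so rows that repeat a pose let the fingers close. It gives the time, the measured TCP pose, the force and the opening at its end, in the units of the state.
- get_obs(): the state, without advancing time (a new reading comes with each control period).
- camera(name): name is "scene" or "top" or "wrist"; returns a dict with "img" (480x640x3 uint8, red, green, blue), "range_z" (480x640 float32, m along the optical axis (not along the pixel's ray), 0 where there is no reading), "fx", "fy", "cx", "cy" (pixels), "rvec" (rotation vector, rad) and "tvec" (3), from world to camera coordinates, as OpenCV has them. Camera axes: x right, y down, z forward; pixel columns grow to the right and rows downward; lengths in m; the calibration is good to about 2 mm. A picture is of the moment at which its call begins.
- hand_in(): hands the job in, once; it reports no verdict.
Trained networks look in the newest picture that a camera, given by its name, has taken for a name from the list of things; names that differ only in an ending like _2 or _b are one class to them, and where a whole thing is asked for, a point or a joint stands for the part that bears it (a point fixed in the world has none). Each returns a list of dicts, best first, with "conf" (0 to 1); they miss things now and then, are a little off and sometimes report something else, mostly with a low value. They report only what shows in the picture. A call takes as long as a camera call. They do not tell look-alikes from the thing itself.
- masks_of(thing, camera): "mask" (480x640 bool, what is visible of it) and "extent" ([left, top, right, bottom] in pixels, round what is visible of it).
The state is a dict: "time_s": time; "qpos": joint angles; "joint_vel": joint speeds; "tau": joint torques, N m; "ee_pos": TCP position; "eef_rot": TCP orientation; "force": force on the tool from outside, world axes, zero at the start; "moment": the same for the moment, N m; "grip_width": finger opening in m.
Only numpy, scipy, OpenCV 4.12 (cv2) and the standard library are available. Lean on these libraries where they do the work, as an engineer would, in place of code of your own. Each camera call takes 0.05 s, during which the arm holds its last target.

## Working session

There is one attempt and no reset: what is moved stays moved. The work goes in short steps, Python scripts to look and compute and a shell command to move; the robot and the scene stay as the last step left them, time stands still between calls to the robot, and variables do not carry over. Pictures are saved under pics/ and viewed, and the job is handed in when it is done.

```bash
ls; mkdir -p pics
python3 - <<'E'
from station import get_obs, camera
import cv2
o=get_obs(); print(o)
for n in ("scene","top","wrist"):
    c=camera(n); cv2.imwrite(f"pics/{n}0.png",c["img"][:,:,::-1]); print(n,c["fx"],c["fy"],c["cx"],c["cy"],c["rvec"],c["tvec"])
E
```

```text
pics
{'time_s': 0.0, 'qpos': array([-1.30261081e+00,  3.00477769e-01,  1.52159940e+00,  3.13024971e-05,
        1.32069267e+00, -6.65811819e-02]), 'joint_vel': array([-6.29536136e-04,  3.06920241e-04,  7.91853724e-04,  2.00887499e-04,
        2.70856122e-05, -4.36743086e-05]), 'tau': array([-2.54522405e-03, -5.31799221e+01, -3.52743208e+01,  7.06912042e-02,
        2.43211380e-02, -8.08589402e-05]), 'ee_pos': array([ 0.18064533, -0.51920327,  0.20487492]), 'eef_rot': array([-1.57196888e+00,  1.08572582e-04, -2.80683379e+00]), 'force': array([ 1.00125469, -0.42185977, -0.44156615]), 'moment': array([-0.00976406,  0.00054281,  0.01680872]), 'grip_width': 0.09372268165191339}
scene 549.2572245697327 549.2572245697327 313.60521563784687 234.90687095199937 [ 2.42558286  0.92017324 -0.26809458] [-0.43168117 -0.26642435  1.53788366]
top 468.79145947605065 468.79145947605065 320.86422525228886 242.3907726185492 [ 2.22647982 -2.1729082   0.02610977] [-0.0047027   0.55463607  1.22665   ]
wrist 334.51291019117343 334.51291019117343 321.6755314858666 244.4210169162311 [-2.37478834  1.68807706  0.23066703] [-0.54940585 -0.02742568  0.39210877]
```

View pics/scene0.png

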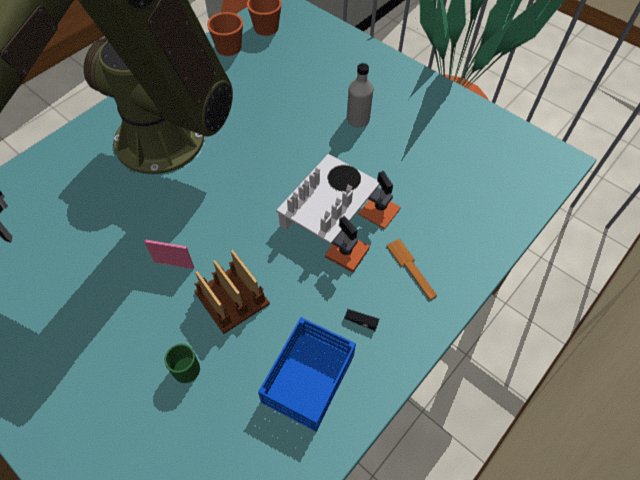

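View pics/top0.png

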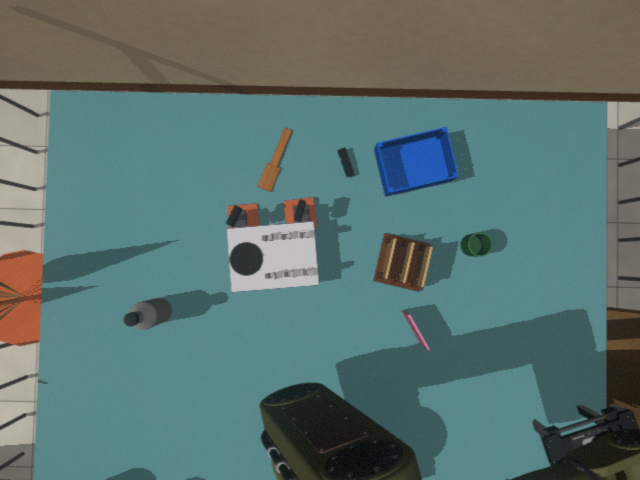

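View pics/wrist0.png

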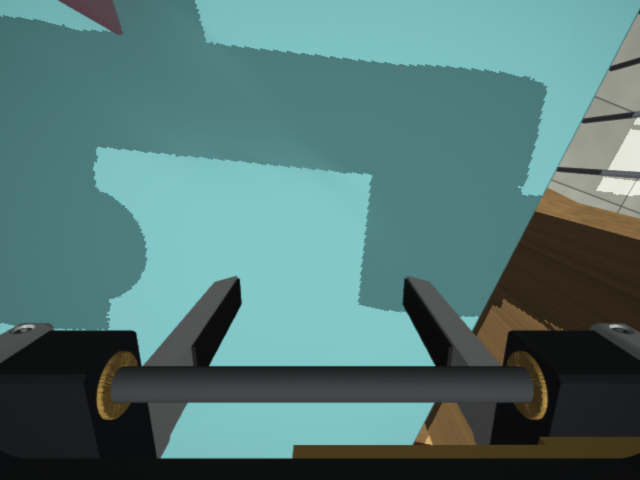

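```bash
cat > h.py <<'E'
import numpy as np, cv2
from station import get_obs, camera, masks_of
def cloud(c):
    R,_=cv2.Rodrigues(np.array(c["rvec"],float)); t=np.array(c["tvec"],float).ravel()
    v,u=np.mgrid[0:480,0:640]; z=c["range_z"].astype(float)
    P=np.stack([(u-c["cx"])/c["fx"]*z,(v-c["cy"])/c["fy"]*z,z],-1)
    W=(P-t)@R; W[z<=0]=np.nan
    return W
def proj(c,X):
    R,_=cv2.Rodrigues(np.array(c["rvec"],float)); 
    p,_=cv2.projectPoints(np.array(X,float).reshape(-1,1,3),np.array(c["rvec"],float),np.array(c["tvec"],float),np.array([[c["fx"],0,c["cx"]],[0,c["fy"],c["cy"]],[0,0,1]]),None)
    return p.reshape(-1,2)
def crop(c,x0,y0,x1,y1,s,name):
    cv2.imwrite(name,cv2.resize(c["img"][y0:y1,x0:x1,::-1],None,fx=s,fy=s,interpolation=cv2.INTER_CUBIC))
E
python3 - <<'E'
from h import *
np.set_printoptions(precision=4,suppress=True)
for n in ("top","scene"):
    c=camera(n); W=cloud(c); np.save(f"/tmp/{n}.npy",W)
    print(n)
    for th in ["stand","holder","panel0","planter","tile_thin","tile_thick","pad_left","knob_left","knob_right","mat","bottle","basket","clip","shoe_horn"]:
        for d in masks_of(th,n)[:4]:
            m=d["mask"]; p=W[m]; p=p[~np.isnan(p[:,0])]
            if len(p)==0: continue
            print(th,round(d["conf"],2),d["extent"],m.sum(),"med",np.median(p,0),"z98",np.percentile(p[:,2],98))
    if n=="top": crop(c,210,180,460,310,3.2,"pics/topcrop.png")
    else: crop(c,150,140,410,340,3,"pics/scenecrop.png")
    # deck
    Z=W[...,2]; hsv=cv2.cvtColor(c["img"],cv2.COLOR_RGB2HSV)
    m=(abs(Z-.07)<.006)&(hsv[...,1]<60)&(hsv[...,2]>120)
    k,l,s,_=cv2.connectedComponentsWithStats(m.astype(np.uint8)); i=1+np.argmax(s[1:,4]); p=W[l==i]
    print("deck",s[i],p[:,2].mean(),cv2.minAreaRect((p[:,:2]*1000).astype(np.float32)))
    m=(W[...,0]>.2)&(abs(Z)<.004)&(hsv[...,0]<100)&(hsv[...,0]>80); print("table z",np.median(Z[m]))
E
```

```text
top
stand 0.94 [227.4, 199.4, 315.8, 289.1] 6228 med [0.5241 0.1305 0.0702] z98 0.13021455799018902
stand 0.6 [294.7, 201.7, 305.4, 220.6] 118 med [0.6244 0.0614 0.1302] z98 0.13491953009084146
holder 0.72 [373.6, 235.6, 429.9, 292.5] 1381 med [ 0.5091 -0.1935  0.012 ] z98 0.06250585628803725
panel0 0.86 [398.5, 240.7, 414.0, 283.2] 333 med [ 0.5087 -0.2023  0.0815] z98 0.10964314331156434
panel0 0.84 [416.0, 245.2, 429.4, 286.5] 377 med [ 0.4993 -0.2459  0.0772] z98 0.10855035628582904
panel0 0.7 [381.2, 239.2, 393.9, 280.0] 287 med [ 0.515  -0.1583  0.0801] z98 0.10996214568024477
panel0 0.47 [407.0, 309.2, 429.9, 351.8] 256 med [ 0.3321 -0.2367  0.0742] z98 0.09709054840735835
planter 0.68 [459.1, 232.0, 494.5, 256.9] 668 med [ 0.5585 -0.3952  0.0339] z98 0.07677467133923402
tile_thin 0.76 [225.8, 203.2, 258.9, 228.0] 364 med [0.6284 0.2003 0.008 ] z98 0.09846584594291405
tile_thin 0.21 [225.3, 207.2, 241.0, 227.2] 204 med [0.6087 0.2179 0.1285] z98 0.13358998240100783
tile_thick 0.64 [281.6, 199.1, 316.2, 227.2] 420 med [0.6414 0.0795 0.016 ] z98 0.021162817125086834
tile_thick 0
[... 3117 characters left out ...]
98 0.19168981298702914
basket 0.62 [258.6, 320.1, 355.9, 432.5] 6414 med [ 0.7589 -0.227   0.0061] z98 0.07691713180606703
basket 0.6 [325.7, 240.0, 370.9, 272.3] 736 med [0.6426 0.0452 0.0157] z98 0.023477355518061658
basket 0.52 [193.5, 261.8, 271.1, 331.8] 1974 med [ 0.5325 -0.2165  0.0135] z98 0.061376759060702786
clip 0.86 [344.4, 310.8, 380.6, 326.7] 362 med [ 0.7672 -0.055   0.02  ] z98 0.02581626964817013
shoe_horn 0.68 [386.8, 238.5, 436.7, 297.8] 732 med [0.7555 0.134  0.0072] z98 0.012237089421110221
deck [ 277  154  102   89 2799] 0.07032866221326604 ((513.6229248046875, 127.69750213623047), (161.6554718017578, 223.31768798828125), 6.485027313232422)
table z 0.0002614447805621547
```

View pics/topcrop.png

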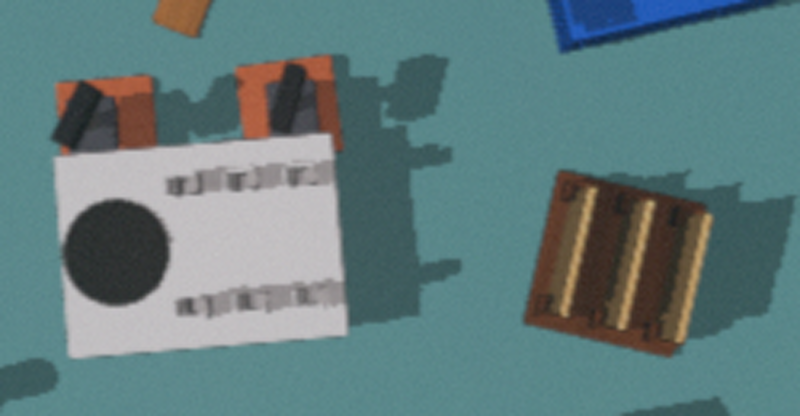

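View pics/scenecrop.png

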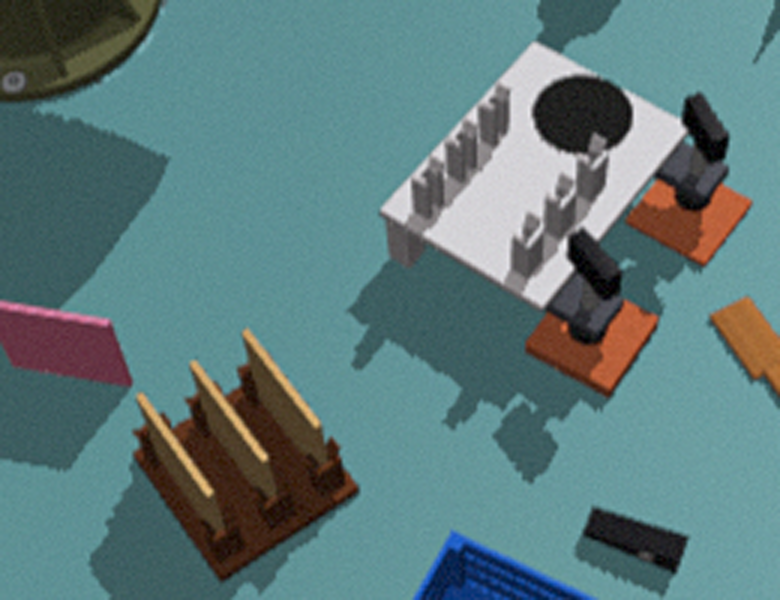

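Top view: the stand sits at about (272,255), with its right tile the thick one and its left tile the thin one. The holder has three natural plywood panels at x≈388, 406 and 422. The pink panel at (418,330) is the look-alike and stays put.

I'm moving over the stand for a wrist look.

```bash
python3 -m jog '40 60 60 0 0 7 0.3;75 100 75 0 0 14 0.3;100 130 75 0 0 21 0.3;130 160 75 0 0 28 0.3;150 190 75 0 0 35 0.3;170 220 75 0 0 42 0.3;190 250 75 0 0 49 0.3;210 280 75 0 0 56 0.3;230 310 75 0 0 63 0.3;250 340 75 0 0 70 0.3' && python3 -m jog '30 30 0 0 0 7 0.3;60 60 0 0 0 14 0.3;90 90 0 0 0 21 0.3;120 120 0 0 0 28 0.3;140 150 0 0 0 35 0.3;160 180 0 0 0 42 0.3;175 210 0 0 0 49 0.3;185 230 0 0 0 56 0.3;196 241 0 0 0 63 0.3;196 241 0 0 0 70 0.3'
cat > w.py <<'E'
from h import *
import sys
c=camera("wrist"); W=cloud(c); o=get_obs()
print(o["ee_pos"],o["eef_rot"],o["qpos"].round(3),o["force"].round(1),o["time_s"],o["grip_width"])
cv2.imwrite(sys.argv[1],c["img"][:,:,::-1]); np.savez("/tmp/w.npz",W=W,img=c["img"])
E
python3 w.py pics/w1.png
```

```text
time_s: 2.48
ee_pos: [0.4187, -0.1965, 0.2807]
eef_rot: [-1.57, -0.0, -1.579]
force: [1.0, -0.2, 0.2]
grip_width: 0.0655
time_s: 3.32
ee_pos: [0.6157, 0.0469, 0.2799]
eef_rot: [-1.57, 0.0, -0.349]
force: [-0.2, -0.4, 0.1]
grip_width: 0.0657
[0.61515532 0.04579129 0.28001389] [-1.57041435e+00  4.40405233e-04 -3.40003388e-01] [ 1.500e-02  4.130e-01  1.198e+00  1.000e-03  1.530e+00 -1.216e+00] [ 0.6 -0.4 -0.2] 3.3667 0.06615880267002457
```

View pics/w1.png

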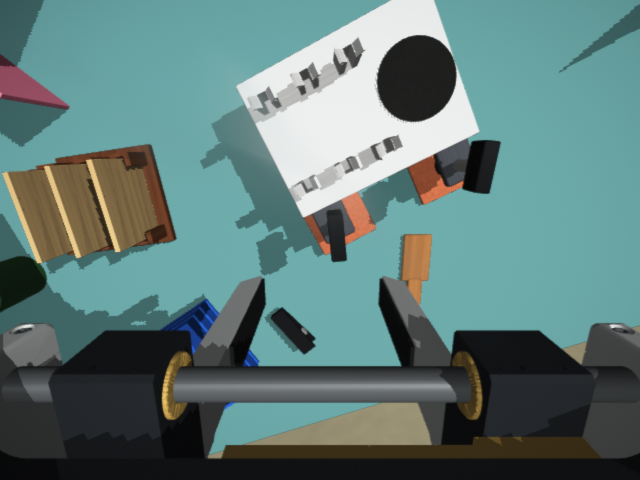

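The wrist view shows the whole deck, the right knob at (337,235), the left knob at (482,167), and the holder at (95,200). Next I'll measure from this cloud.

```bash
cat > m.py <<'E'
from h import *
np.set_printoptions(precision=4,suppress=True)
def bar(W,img,g,zr=(.105,.140),r=.04):
    """knob bar: dark points near g"""
    d=np.hypot(W[...,0]-g[0],W[...,1]-g[1]); hsv=cv2.cvtColor(img,cv2.COLOR_RGB2HSV)
    m=(d<r)&(W[...,2]>zr[0])&(W[...,2]<zr[1])&(hsv[...,2]<90)
    p=W[m]; zt=np.percentile(p[:,2],85); med=np.median(p[p[:,2]>np.percentile(p[:,2],50)][:,2])
    q=p[p[:,2]>zt-.008]
    # top face: mode of z
    h,e=np.histogram(p[:,2],np.arange(zr[0],zr[1],.001)); zm=e[h.argmax()]+.0005
    q=p[abs(p[:,2]-zm)<.0025]; zm=q[:,2].mean()
    r_=cv2.minAreaRect((q[:,:2]*1000).astype(np.float32)); 
    c0=q[:,:2].mean(0); u,s,vt=np.linalg.svd(q[:,:2]-c0); h=np.degrees(np.arctan2(vt[0,1],vt[0,0]))
    return dict(n=len(q),ztop=zm,head=(h+90)%180-90,rect=r_,mean=c0)
def deck(W,img):
    hsv=cv2.cvtColor(img,cv2.COLOR_RGB2HSV); Z=W[...,2]
    m=(abs(Z-.07)<.004)&(hsv[...,1]<60)&(hsv[...,2]>110)
    m|=(abs(Z-.071)<.005)&(np.hypot(W[...,0]-.52,W[...,1]-.13)<.15)
    k,l,s,_=cv2.connectedComponentsWithStats(m.astype(np.uint8)); i=1+np.argmax(s[1:,4]); p=W[l==i]
    return p[:,2].mean(),cv2.minAreaRect((p[:,:2]*1000).astype(np.float32))
def mat(W,img):
    hsv=cv2.cvtColor(img,cv2.COLOR_RGB2HSV); Z=W[...,2]
    m=(abs(Z-.072)<.004)&(hsv[...,2]<70)&(np.hypot(W[...,0]-.507,W[...,1]-.196)<.055)
    p=W[m]; return cv2.minEnclosingCircle((p[:,:2]*1000).astype(np.float32)),p.mean(0),m.sum()
E
python3 - <<'E'
from m import *
d=np.load("/tmp/w.npz"); src={"wrist":(d["W"],d["img"])}
for n in("top","scene"):
    c=camera(n); src[n]=(cloud(c),c["img"])
for n,(W,img) in src.items():
    print(n,"deck",deck(W,img),"mat",mat(W,img))
    for g in [(.627,.062),(.61,.22)]:
        try: print("  knob",bar(W,img,g))
        except Exception as e: print(e)
    # panel tops
    hsv=cv2.cvtColor(img,cv2.COLOR_RGB2HSV)
    m=(abs(W[...,2]-.107)<.004)&(abs(W[...,0]-.51)<.09)&(abs(W[...,1]+.2)<.1)
    k,l,s,_=cv2.connectedComponentsWithStats(m.astype(np.uint8))
    for i in range(1,k):
        if s[i,4]>30:
            p=W[l==i]; print("  panel",s[i,4],p.mean(0),cv2.minAreaRect((p[:,:2]*1000).astype(np.float32)))
    # table z
    m=(abs(W[...,2])<.006)&(hsv[...,0]>80)&(hsv[...,0]<100); print("  table",np.median(W[...,2][m]))
W,img=src["wrist"]
for (v,u) in [(282,258),(282,387),(290,258),(300,392),(300,252)]: print(u,v,W[v,u])
E
```

```text
wrist deck (np.float64(0.07074441040906719), ((514.6223754882812, 127.49415588378906), (160.2991485595703, 220.2728729248047), 6.166016578674316)) mat (((507.56707763671875, 193.13565063476562), 41.64754867553711), array([0.5068, 0.1935, 0.0724]), np.int64(5203))
  knob {'n': 725, 'ztop': np.float64(0.13113222800439597), 'head': np.float64(-13.323877108368919), 'rect': ((627.3914184570312, 59.17265701293945), (15.94929027557373, 49.80461883544922), 76.34821319580078), 'mean': array([0.6267, 0.0594])}
  knob {'n': 893, 'ztop': np.float64(0.1304566359462848), 'head': np.float64(-25.245981397884222), 'rect': ((610.4300537109375, 217.82586669921875), (16.89352035522461, 49.49807357788086), 65.30982208251953), 'mean': array([0.6098, 0.2174])}
  panel 721 [ 0.5153 -0.1616  0.1066] ((517.0543823242188, -162.48776245117188), (7.6205644607543945, 99.5362777709961), 78.22488403320312)
  panel 759 [ 0.5067 -0.2056  0.1065] ((507.9777526855469, -206.79901123046875), (8.044967651367188, 99.71409606933594), 78.23696899414062)
  panel 797 [ 0.4972 -0.2494  0.1065] ((498.73883056640625, -250.5818328
[... 1915 characters left out ...]
16.48380470275879, 46.990901947021484), 64.93882751464844), 'mean': array([0.6103, 0.2161])}
  panel 117 [ 0.5159 -0.1633  0.1071] ((514.6221313476562, -162.85324096679688), (6.635738849639893, 101.30091857910156), 78.04031372070312)
  panel 128 [ 0.5078 -0.2074  0.1069] ((506.27008056640625, -206.92315673828125), (7.117935657501221, 100.24063873291016), 78.50178527832031)
  panel 121 [ 0.4987 -0.2515  0.107 ] ((497.9085693359375, -250.88967895507812), (6.77200984954834, 98.55296325683594), 78.35279846191406)
  table 0.00040440694006522814
258 282 [0.5953 0.0181 0.2903]
387 282 [0.6192 0.0837 0.2903]
258 290 [0.5971 0.0189 0.298 ]
392 300 [0.621  0.0821 0.3085]
252 300 [0.597  0.0181 0.3098]
```

Run:
```python
from m import *
d=np.load("/tmp/w.npz"); W=d["W"]
yaw=-.340; T=np.array([.61515,.0458,.2800])
J=np.array([-np.sin(yaw),np.cos(yaw),0]); X=np.array([np.cos(yaw),np.sin(yaw),0])
for v in range(276,312,3):
    s=[(u,(W[v,u]-T)@J*1000,(W[v,u]-T)@X*1000,(W[v,u,2]-T[2])*1000) for u in range(200,450) if W[v,u,2]>.26]
    L=[a for a in s if a[0]<320]; R=[a for a in s if a[0]>320]
    if L and R: print(v,np.round(L[-1],1),np.round(R[0],1),np.round(L[0],1),np.round(R[-1],1))
```

```text
276 [261.  -32.9  -9.2   0.5] [382.   36.   -8.8   1.1] [258.  -34.5  -9.3   0.7] [385.   37.7  -8.7   0.9]
279 [263.  -31.6  -7.7   1.4] [380.   35.2  -6.5  -0.2] [248.  -39.2  -9.3   5.4] [395.   42.5  -8.5   5.2]
282 [264.  -31.5  -5.3  -0.2] [379.   34.6  -4.8   0.1] [240.  -42.4  -9.7  10.7] [403.   45.6  -9.   10.9]
285 [264.  -31.2  -4.1   1.5] [379.   34.5  -3.2   0.8] [238.  -42.7  -9.3  14. ] [405.   45.9  -8.5  14.1]
288 [264.  -31.5  -2.    0.9] [379.   34.5  -1.7   1.5] [236.  -42.8  -9.2  17.9] [407.   45.9  -8.6  18.4]
291 [264.  -31.2  -1.    3. ] [379.   34.2  -0.6   3.3] [234.  -42.5  -9.7  22.9] [409.   46.   -8.6  22.1]
294 [264.  -31.1   0.4   4. ] [379.   34.3   1.4   3. ] [232.  -42.4 -10.   27.3] [411.   46.1  -8.5  25.6]
297 [264.  -31.4   2.8   2.8] [379.   34.4   3.1   3.3] [230.  -42.9  -9.4  29.3] [413.   46.2  -8.4  29. ]
300 [265.  -31.3   5.5   0.8] [378.   34.3   6.2   0.8] [228.  -43.3  -8.8  31.6] [415.   46.4  -8.2  32. ]
303 [265.  -31.3   7.2   1.2] [378.   34.3   7.8   1.2] [226.  -42.9  -9.5  36.4] [417.   46.2  -8.7  36.4]
306 [264.  -31.4   7.6   4.3] [379.   34.3   8.    4.8] [224.  -43.   -9.5  39.4] [419.   46.2  -8.7  39.6]
309 [263.  -31.3   7.5   8.4] [380.   34.4   8.4   7.7] [222.  -43.   -9.5  42.5] [421.   46.5  -8.4  41.9]
```

```bash
python3 -m jog '12 14 -40 0 0 6 0.45;12 14 -80 0 0 6 0.45;12 14 -105 0 0 6 0.45;12 14 -120 0 0 6 0.45;12 14 -130 0 0 6 0.45;12 14 -130 0 0 6 0.45' 10; python3 w.py pics/w2.png
python3 - <<'E'
from m import *
d=np.load("/tmp/w.npz"); W=d["W"]; b=bar(W,d["img"],(.627,.06)); print(b)
o=get_obs(); yaw=o["eef_rot"][2]; T=o["ee_pos"]
J=np.array([-np.sin(yaw),np.cos(yaw),0]); X=np.array([np.cos(yaw),np.sin(yaw),0])
for v in range(282,310,4):
    s=[(u,(W[v,u]-T)@J*1000,(W[v,u]-T)@X*1000,(W[v,u,2]-T[2])*1000) for u in range(200,450) if W[v,u,2]>T[2]-.01]
    L=[a for a in s if a[0]<320]; R=[a for a in s if a[0]>320]
    if L and R: print(v,np.round(L[-1],1),np.round(R[0],1))
B=np.array([*b["rect"][0],150])/1000-T; print("knob rel J,X",B@J*1000,B@X*1000,"jawhead",np.degrees(yaw)+90)
E
```

```text
time_s: 3.97
ee_pos: [0.6259, 0.058, 0.1488]
eef_rot: [-1.571, 0.002, -0.259]
force: [-0.5, 0.6, 0.9]
grip_width: 0.0517
[0.626553   0.05810205 0.15057051] [-1.57049670e+00  3.50806011e-04 -2.58457171e-01] [ 0.034  0.522  1.341  0.     1.28  -1.278] [ 0.8 -0.4  1.1] 4.0167 0.051193594368408916
{'n': 1834, 'ztop': np.float64(0.13109483244149955), 'head': np.float64(-13.983086223367906), 'rect': ((627.4107055664062, 59.20436096191406), (15.848051071166992, 49.81404495239258), 75.7973403930664), 'mean': array([0.6263, 0.0596])}
282 [276.  -25.9  -6.3  -0.2] [367.   25.9  -6.4   0.1]
286 [276.  -25.9  -4.1   0.4] [367.   25.9  -4.1   0.5]
290 [276.  -25.9  -2.    1.3] [367.   25.9  -1.8   0.8]
294 [276.  -25.9   0.1   1.9] [367.   25.8  -0.1   2.5]
298 [277.  -25.8   3.9  -0.9] [366.   25.7   3.7  -0.4]
302 [277.  -25.9   6.3  -0.8] [366.   25.9   6.6  -1.2]
306 [276.  -25.7   6.3   4.6] [367.   25.9   6.8   3.7]
knob rel J,X 1.2849186184876986 0.5474771083512814 jawhead 75.19149493646799
```

View pics/w2.png

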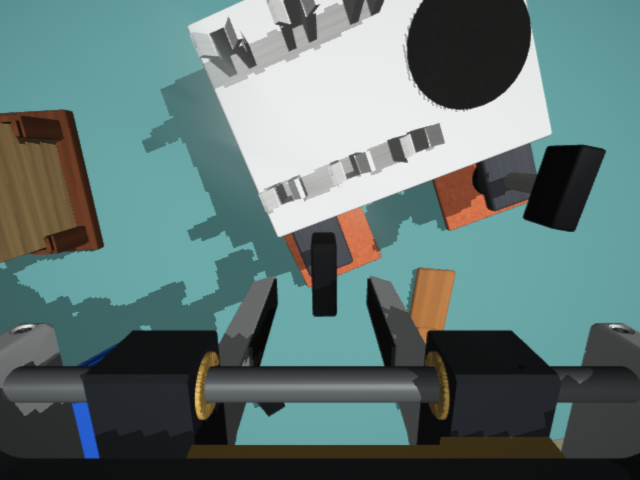

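The wrist camera agrees with the fingers to under 0.5 mm, so I'll trust it over the top view, which is about 3 mm off in y. Next I descend on the right knob and grip it.

```bash
python3 -m jog '1 1 -20 0 0 1 0.45;1 1 -35 0 0 1 0.45;1 1 -43 0 0 1 0.45;1 1 -43 0 0 1 0.45;1 1 -43 0 0 1 0.9;1 1 -43 0 0 1 0.9;1 1 -43 0 0 1 0.9;1 1 -43 0 0 1 0.9;1 1 -43 0 0 1 0.9' 30; python3 -c "
from station import *
o=get_obs();print(o['ee_pos'],o['eef_rot'],o['force'],o['moment'],o['grip_width'],o['qpos'])"
```

```text
time_s: 4.77
ee_pos: [0.6277, 0.0591, 0.1082]
eef_rot: [-1.57, -0.0, -0.241]
force: [0.7, -0.1, -0.8]
grip_width: 0.0221
[0.62774696 0.05913499 0.10815256] [-1.57021661e+00 -4.05766652e-04 -2.41135915e-01] [ 0.71242962 -0.07565152 -0.84377082] [ 0.04215321 -0.11420287 -0.02487841] 0.02205314775152868 [ 3.56532755e-02  5.65258918e-01  1.37721067e+00  4.79608493e-04
  1.19857437e+00 -1.29418156e+00]
```

Still closing (22 mm). I give it more rows.

```bash
python3 -m jog '0 0 0 0 0 0 0.9;0 0 0 0 0 0 0.9;0 0 0 0 0 0 0.9;0 0 0 0 0 0 0.9' 45; python3 -c "
from station import *
o=get_obs();print(o['ee_pos'],o['eef_rot'],o['force'],o['moment'],o['grip_width'])"
```

```text
time_s: 5.1
ee_pos: [0.6278, 0.0591, 0.1083]
eef_rot: [-1.57, -0.001, -0.241]
force: [-0.5, -1.0, 1.1]
grip_width: 0.0155
[0.62777139 0.05906726 0.10828461] [-1.57030663e+00 -5.15056360e-04 -2.41190222e-01] [-0.45987196 -0.96416687  1.08184237] [-0.11072382  0.01533631  0.02996325] 0.015529338572167478
```

```bash
python3 -m jog '0 0 -0.4 0 0 -7 0.9;0 0 -0.7 0 0 -14 0.9;0 0 -1.1 0 0 -21 0.9;0 0 -1.5 0 0 -28 0.9;0 0 -1.8 0 0 -35 0.9;0 0 -2.2 0 0 -42 0.9;0 0 -2.6 0 0 -49 0.9;0 0 -2.9 0 0 -56 0.9;0 0 -3.3 0 0 -63 0.9;0 0 -3.6 0 0 -69 0.9' 45; python3 -c "
from station import *
o=get_obs();print(o['ee_pos'],o['eef_rot'],o['force'],o['moment'],o['grip_width'])"
```

```text
time_s: 5.93
ee_pos: [0.6276, 0.0588, 0.1046]
eef_rot: [-1.571, -0.001, -1.452]
force: [-2.1, -2.5, 0.6]
grip_width: 0.0158
[0.62756239 0.05883099 0.10464888] [-1.57102544e+00 -8.69796310e-04 -1.45168016e+00] [-2.09609026 -2.52861158  0.58020591] [-0.45018717  0.37905888  0.12649829] 0.015783393077931685
```

```bash
python3 -m jog '0 0 -0.4 0 0 -7 0.9;0 0 -0.7 0 0 -14 0.9;0 0 -1.1 0 0 -21 0.9;0 0 -1.5 0 0 -28 0.9;0 0 -1.8 0 0 -35 0.9;0 0 -2.2 0 0 -42 0.9;0 0 -2.6 0 0 -49 0.9;0 0 -2.9 0 0 -56 0.9;0 0 -3.3 0 0 -63 0.9;0 0 -3.7 0 0 -70 0.9' 45; python3 -m jog '0 0 0 0 0 -0.6 0.9;0 0 0 0 0 -0.6 0.9'; python3 w.py pics/w3.png
```

```text
time_s: 6.77
ee_pos: [0.6273, 0.0588, 0.101]
eef_rot: [-1.571, -0.002, -2.679]
force: [-3.3, 0.1, 3.4]
grip_width: 0.0156
time_s: 6.93
ee_pos: [0.6272, 0.0589, 0.101]
eef_rot: [-1.571, -0.002, -2.687]
force: [-2.3, -0.3, 0.8]
grip_width: 0.0157
[0.62720466 0.05885646 0.10102249] [-1.57136730e+00 -1.87297005e-03 -2.68598046e+00] [ 0.036  0.573  1.383 -0.     1.188  1.151] [-1.3  0.6  0.9] 6.9833 0.015582585081081271
```

View pics/w3.png

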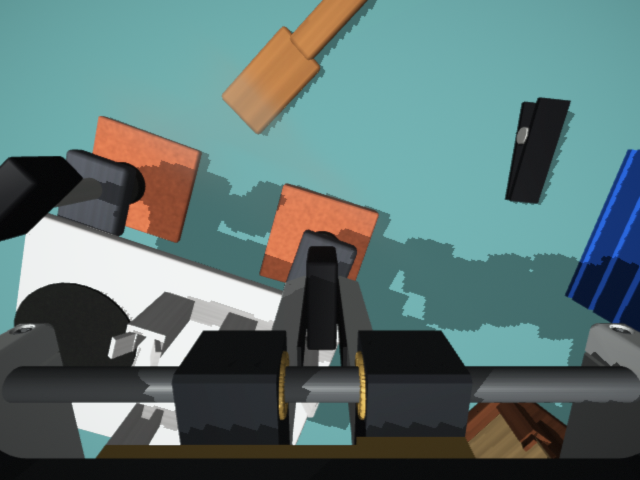

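```bash
python3 -m jog '0 0 0 0 0 0 0.5;0 0 0 0 0 0 0.5;0 0 0 0 0 0 0.5;0 0 5 0 0 0 0.5;0 0 25 0 0 7 0.5;0 0 50 0 0 14 0.5;-4 30 60 0 0 21 0.5;-8 60 60 0 0 28 0.5;-12 90 60 0 0 35 0.5;-15 125 60 0 0 42 0.5' ; python3 -m jog '-2 20 0 0 0 7 0.5;-2 34 0 0 0 14 0.5;-2 34 0 0 0 21 0.5;-2 34 0 0 0 28 0.5;-2 34 0 0 0 35 0.5;-2 34 0 0 0 42 0.5;-2 34 0 0 0 49 0.5;-2 34 0 0 0 56 0.5;-2 34 0 0 0 63 0.5;-2 34 0 0 0 70 0.5'; python3 w.py pics/w4.png
```

```text
time_s: 7.82
ee_pos: [0.6121, 0.1846, 0.1619]
eef_rot: [-1.571, -0.001, -1.947]
force: [0.7, -0.0, 0.8]
grip_width: 0.047
time_s: 8.65
ee_pos: [0.6102, 0.2186, 0.1623]
eef_rot: [-1.57, -0.002, -0.719]
force: [-0.4, 0.2, 0.7]
grip_width: 0.0467
[0.61015108 0.21857757 0.16228588] [-1.57022397 -0.00164379 -0.70943762] [ 2.880e-01  5.530e-01  1.265e+00 -1.000e-03  1.322e+00 -5.730e-01] [ 0.2 -0.3  0. ] 8.7 0.04698724974196361
```

```bash
python3 -m jog '0 0 -5 0 0 7 0.5;0 0 -10 0 0 14 0.5;0 0 -10 0 0 15.5 0.5;0 0 -10 0 0 15.5 0.5'; python3 w.py pics/w4.png;python3 - <<'E'
from m import *
d=np.load("/tmp/w.npz"); W=d["W"]
print(bar(W,d["img"],(.61,.218)))
print(bar(W,d["img"],(.6275,.059)))
print(get_obs()["eef_rot"])
E
```

```text
time_s: 9.03
ee_pos: [0.6101, 0.2186, 0.1523]
eef_rot: [-1.57, -0.001, -0.439]
force: [-0.1, -0.5, -0.8]
grip_width: 0.0473
[0.61019897 0.21860715 0.15252089] [-1.57007965 -0.00173497 -0.44202378] [ 2.880e-01  5.610e-01  1.276e+00 -1.000e-03  1.303e+00 -8.410e-01] [0.6 0.1 0.6] 9.0833 0.04697473138004586
{'n': 1759, 'ztop': np.float64(0.13046020522515134), 'head': np.float64(-24.78399357467164), 'rect': ((610.234619140625, 218.407958984375), (15.81613540649414, 49.81755447387695), 65.19662475585938), 'mean': array([0.6093, 0.2191])}
{'n': 62, 'ztop': np.float64(0.12308193195706751), 'head': np.float64(-70.56289495304756), 'rect': ((605.02099609375, 51.487789154052734), (2.992542028427124, 11.43781852722168), 18.712114334106445), 'mean': array([0.6049, 0.0529])}
[-1.5701 -0.0017 -0.442 ]
```

View pics/w4.png

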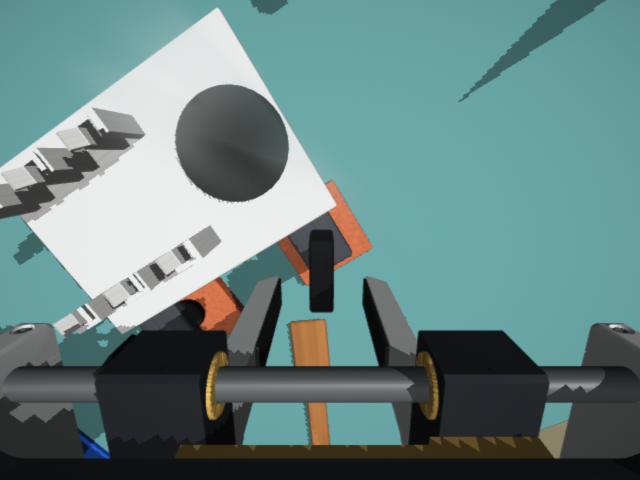

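```bash
python3 -m jog '0 0 -20 0 0 0.4 0.5;0 0 -35 0 0 0.4 0.5;0 0 -45 0 0 0.4 0.5;0 0 -45 0 0 0.4 0.5;0 0 -45 0 0 0.4 0.9;0 0 -45 0 0 0.4 0.9;0 0 -45 0 0 0.4 0.9;0 0 -45 0 0 0.4 0.9;0 0 -45 0 0 0.4 0.9;0 0 -45 0 0 0.4 0.9' 45;  python3 -m jog '0 0 0 0 0 0 0.9;0 0 0 0 0 0 0.9;0 0 0 0 0 0 0.9' 45; python3 -c "
from station import *
o=get_obs();print(o['ee_pos'],o['eef_rot'],o['force'],o['moment'],o['grip_width'])"
```

```text
time_s: 9.92
ee_pos: [0.6103, 0.2184, 0.1081]
eef_rot: [-1.57, -0.002, -0.435]
force: [-1.6, -2.2, 3.2]
grip_width: 0.0154
time_s: 10.17
ee_pos: [0.6103, 0.2184, 0.1081]
eef_rot: [-1.57, -0.002, -0.435]
force: [-1.8, -0.9, 1.2]
grip_width: 0.0158
[0.61029656 0.2183643  0.10811457] [-1.57026654 -0.00222175 -0.43529084] [-1.75823456 -0.91866229  1.15227906] [-0.18557212  0.10934278 -0.01049102] 0.015795206572160093
```

```bash
python3 -m jog '0 0 -0.4 0 0 -7 0.9;0 0 -0.7 0 0 -14 0.9;0 0 -1.1 0 0 -21 0.9;0 0 -1.5 0 0 -28 0.9;0 0 -1.8 0 0 -35 0.9;0 0 -2.2 0 0 -42 0.9;0 0 -2.6 0 0 -49 0.9;0 0 -2.9 0 0 -56 0.9;0 0 -3.3 0 0 -63 0.9;0 0 -3.7 0 0 -70 0.9'; python3 -m jog '0 0 -0.4 0 0 -7 0.9;0 0 -0.7 0 0 -14 0.9;0 0 -1.1 0 0 -21 0.9;0 0 -1.5 0 0 -28 0.9;0 0 -1.8 0 0 -35 0.9;0 0 -2.2 0 0 -42 0.9;0 0 -2.6 0 0 -49 0.9;0 0 -2.9 0 0 -56 0.9;0 0 -3.3 0 0 -63 0.9;0 0 -3.7 0 0 -70 0.9'; python3 -m jog '0 0 0 0 0 0 0.5;0 0 0 0 0 0 0.5;0 0 0 0 0 0 0.5;0 0 25 0 0 0 0.5;0 0 40 0 0 7 0.5;0 0 40 0 0 14 0.5;0 0 40 0 0 21 0.5;0 0 40 0 0 28 0.5;0 0 40 0 0 35 0.5;0 0 40 0 0 42 0.5'
```

```text
time_s: 11.0
ee_pos: [0.6104, 0.2183, 0.1045]
eef_rot: [-1.57, -0.002, -1.663]
force: [-0.7, -1.5, 1.0]
grip_width: 0.0159
time_s: 11.83
ee_pos: [0.6105, 0.2181, 0.1008]
eef_rot: [-1.569, -0.002, -2.89]
force: [-0.1, -2.7, 1.8]
grip_width: 0.0159
time_s: 12.67
ee_pos: [0.6105, 0.2183, 0.1408]
eef_rot: [-1.569, -0.002, -2.148]
force: [0.8, 0.0, -1.0]
grip_width: 0.047
```

```bash
python3 -m jog '0 0 0 0 0 7 0.5;0 0 0 0 0 14 0.5;0 0 0 0 0 21 0.5;0 0 0 0 0 28 0.5;0 0 0 0 0 35 0.5;0 0 0 0 0 42 0.5;0 0 0 0 0 49 0.5;0 0 0 0 0 56 0.5;0 0 0 0 0 63 0.5;0 0 0 0 0 70 0.5';python3 -m jog '0 0 0 0 0 7 0.5;0 0 0 0 0 14 0.5;0 0 0 0 0 21 0.5;0 0 0 0 0 28 0.5;0 0 0 0 0 35 0.5;0 0 0 0 0 42 0.5;0 0 0 0 0 49 0.5;0 0 0 0 0 56 0.5;0 0 0 0 0 63 0.5;0 0 0 0 0 67 0.5'; python3 w.py pics/w5.png;python3 - <<'E'
from m import *
d=np.load("/tmp/w.npz"); W=d["W"]
print(bar(W,d["img"],(.61,.218),zr=(.1,.14)))
o=get_obs();print(o["ee_pos"],o["eef_rot"],np.degrees(o["eef_rot"][2])+90)
E
```

```text
time_s: 13.5
ee_pos: [0.6105, 0.2184, 0.1408]
eef_rot: [-1.569, -0.002, -0.917]
force: [-0.0, -0.5, -0.5]
grip_width: 0.0471
time_s: 14.33
ee_pos: [0.6105, 0.2185, 0.1409]
eef_rot: [-1.569, -0.002, 0.263]
force: [1.2, -0.3, 0.7]
grip_width: 0.047
[0.6105001  0.21844259 0.14083988] [-1.5691832  -0.00230603  0.26529702] [ 0.286  0.571  1.288  0.002  1.28  -1.55 ] [ 0.4  0.1 -0.4] 14.3833 0.04703925543083844
{'n': 1825, 'ztop': np.float64(0.12309880980858617), 'head': np.float64(14.07343040341189), 'rect': ((610.1322021484375, 218.3247528076172), (49.34426498413086, 15.702203750610352), 14.505132675170898), 'mean': array([0.6091, 0.2178])}
[0.6105 0.2184 0.1408] [-1.5692 -0.0023  0.2653] 105.20039958366391
```

View pics/w5.png

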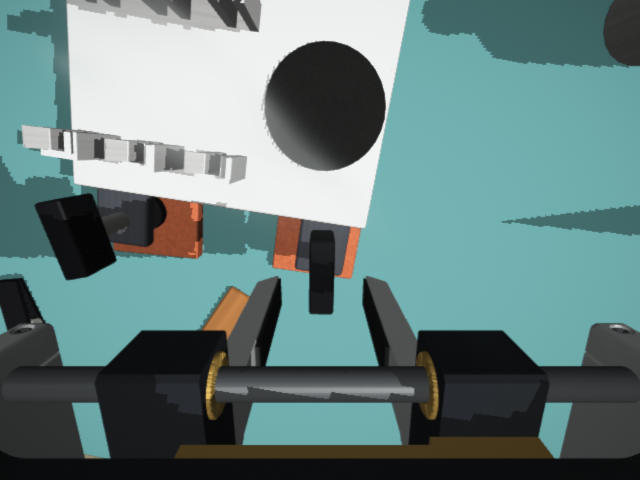

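```bash
python3 -m jog '0 0 -20 0 0 -0.8 0.5;0 0 -35 0 0 -0.8 0.5;0 0 -40 0 0 -0.8 0.5;0 0 -40 0 0 -0.8 0.5;0 0 -40 0 0 -0.8 0.9;0 0 -40 0 0 -0.8 0.9;0 0 -40 0 0 -0.8 0.9;0 0 -40 0 0 -0.8 0.9;0 0 -40 0 0 -0.8 0.9;0 0 -40 0 0 -0.8 0.9' 45;  python3 -m jog '0 0 0 0 0 0 0.9;0 0 0 0 0 0 0.9;0 0 0 0 0 0 0.9' 45; python3 -m jog '0 0 -0.4 0 0 -7 0.9;0 0 -0.7 0 0 -14 0.9;0 0 -1.1 0 0 -21 0.9;0 0 -1.5 0 0 -28 0.9;0 0 -1.8 0 0 -35 0.9;0 0 -2.2 0 0 -42 0.9;0 0 -2.6 0 0 -49 0.9;0 0 -2.9 0 0 -56 0.9;0 0 -3.3 0 0 -63 0.9;0 0 -3.7 0 0 -70 0.9'; python3 -m jog '0 0 -0.4 0 0 -7 0.9;0 0 -0.7 0 0 -14 0.9;0 0 -1.1 0 0 -21 0.9;0 0 -1.5 0 0 -28 0.9;0 0 -1.8 0 0 -35 0.9;0 0 -2.2 0 0 -42 0.9;0 0 -2.6 0 0 -49 0.9;0 0 -2.9 0 0 -56 0.9;0 0 -3.3 0 0 -63 0.9;0 0 -3.3 0 0 -63 0.9'; python3 -c "
from station import *
o=get_obs();print(o['ee_pos'],o['eef_rot'],o['force'],o['moment'],o['grip_width'])"
```

```text
time_s: 15.22
ee_pos: [0.6107, 0.2184, 0.1013]
eef_rot: [-1.569, -0.003, 0.251]
force: [-0.1, -1.9, 1.8]
grip_width: 0.0156
time_s: 15.47
ee_pos: [0.6107, 0.2184, 0.1013]
eef_rot: [-1.569, -0.003, 0.251]
force: [0.1, -0.4, 1.2]
grip_width: 0.0154
time_s: 16.3
ee_pos: [0.6106, 0.218, 0.0976]
eef_rot: [-1.57, -0.003, -0.976]
force: [-2.0, -2.4, 1.9]
grip_width: 0.0151
time_s: 17.13
ee_pos: [0.6103, 0.2179, 0.0943]
eef_rot: [-1.571, -0.004, -2.082]
force: [-3.7, -1.3, 1.4]
grip_width: 0.0159
[0.61032571 0.21785048 0.09429802] [-1.57076138 -0.00419343 -2.08178871] [-3.71663172 -1.25131565  1.38820767] [-0.39088624  0.67890774 -0.10241934] 0.015902237309494766
```

```bash
python3 -m jog '0 0 -0.3 0 0 -6.8 0.9;0 0 -0.3 0 0 -6.8 0.9;0 0 -0.3 0 0 -6.8 0.9'; python3 -m jog '0 0 0 0 0 0 0.5;0 0 0 0 0 0 0.5;0 0 0 0 0 0 0.5;0 0 5 0 0 0 0.5;0 0 40 0 0 0 0.5;0 0 75 0 0 0 0.4;0 0 105 0 0 0 0.4;0 0 120 0 0 7 0.4;0 0 120 0 0 14 0.4'; python3 -m jog '-10 -41 0 0 0 7 0.4;-20 -82 20 0 0 14 0.4;-30 -120 40 0 0 21 0.4;-40 -160 50 0 0 28 0.4;-50 -190 50 0 0 35 0.4;-60 -220 50 0 0 42 0.4;-70 -250 50 0 0 49 0.4;-80 -270 50 0 0 56 0.4;-80 -270 50 0 0 63 0.4;-80 -270 50 0 0 70 0.4'; python3 w.py pics/w6.png
```

```text
time_s: 17.38
ee_pos: [0.6102, 0.2178, 0.094]
eef_rot: [-1.571, -0.004, -2.195]
force: [-2.6, -1.6, 2.3]
grip_width: 0.0156
time_s: 18.13
ee_pos: [0.6114, 0.2182, 0.2192]
eef_rot: [-1.565, 0.0, -1.944]
force: [0.1, -0.4, -0.0]
grip_width: 0.0566
time_s: 18.97
ee_pos: [0.5311, -0.053, 0.2699]
eef_rot: [-1.565, -0.001, -0.717]
force: [-0.1, -0.1, -0.3]
grip_width: 0.0567
[ 0.5312683  -0.05245935  0.26983036] [-1.56483877e+00 -7.63637835e-04 -7.07188239e-01] [-0.169  0.219  1.473  0.005  1.446 -1.034] [ 0.1  0.4 -0.2] 19.0167 0.056210933703688855
```

View pics/w6.png

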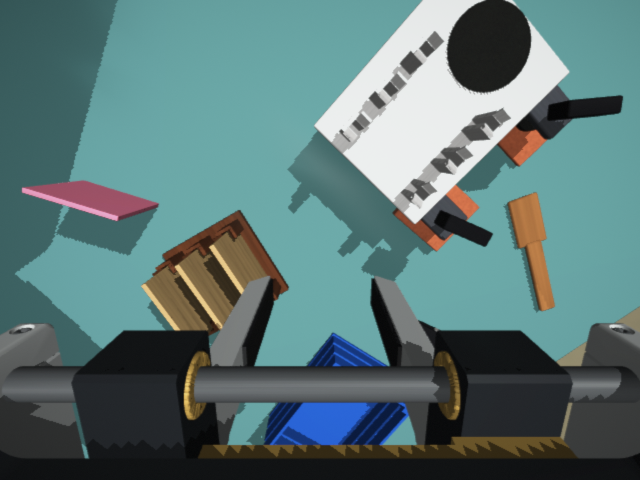

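```bash
cat > pan.py <<'E'
from m import *
def panels(W,z=.107,box=(.42,.6,-.3,-.12)):
    m=(abs(W[...,2]-z)<.003)&(W[...,0]>box[0])&(W[...,0]<box[1])&(W[...,1]>box[2])&(W[...,1]<box[3])
    k,l,s,_=cv2.connectedComponentsWithStats(m.astype(np.uint8))
    for i in range(1,k):
        if s[i,4]>60:
            p=W[l==i]; print("  panel",s[i,4],p.mean(0),cv2.minAreaRect((p[:,:2]*1000).astype(np.float32)))
E
python3 - <<'E'
from pan import *
d=np.load("/tmp/w.npz"); W=d["W"];img=d["img"]
print(deck(W,img))
for g in((.6103,.2182),(.6275,.059)): print(bar(W,img,g,zr=(.1,.14)))
panels(W)
c=camera("scene"); crop(c,310,150,420,280,6 if 0 else 4.5,"pics/s2.png")
E
```

```text
(np.float64(0.07077805771530214), ((514.7401123046875, 127.61552429199219), (160.22482299804688, 220.45834350585938), 6.151313781738281))
{'n': 974, 'ztop': np.float64(0.11577725983384979), 'head': np.float64(53.864375202262124), 'rect': ((610.105712890625, 217.54541015625), (51.361778259277344, 16.07061195373535), 53.743804931640625), 'mean': array([0.6098, 0.217 ])}
{'n': 755, 'ztop': np.float64(0.12375446506003183), 'head': np.float64(26.11005864407622), 'rect': ((627.4667358398438, 59.11832809448242), (50.48767852783203, 15.829806327819824), 25.948200225830078), 'mean': array([0.6264, 0.0588])}
  panel 347 [ 0.4973 -0.1583  0.1069] ((498.3697509765625, -158.81790161132812), (6.872673988342285, 61.799930572509766), 78.2960433959961)
  panel 474 [ 0.5002 -0.2047  0.1069] ((501.83013916015625, -205.4750518798828), (7.411479949951172, 87.24140167236328), 78.64028930664062)
  panel 377 [ 0.4812 -0.2465  0.1068] ((482.8963623046875, -247.71600341796875), (8.233524322509766, 67.99279022216797), 77.89070129394531)
```

View pics/s2.png

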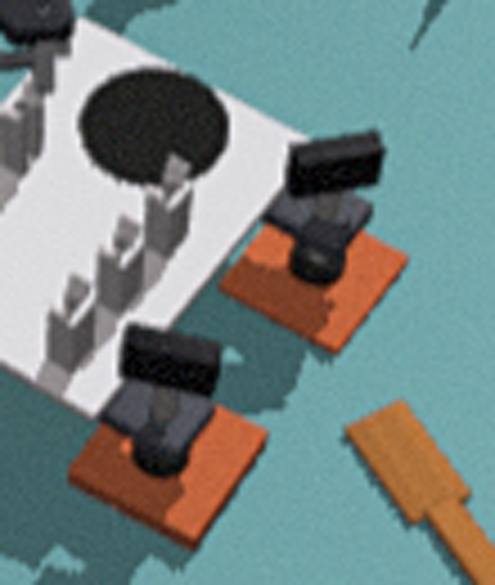

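Both knobs check out. Left: bar at 53.8° and top at 115.8 mm, so θ≈5.45. Right: bar at 26.0° and top at 123.7 mm, so θ≈2.80. Both soles rest on their tiles with about 0.36 mm of squeeze.

Next, the panel nearest the stand.

```bash
python3 -m jog '0 -35 0 0 0 7 0.6;-5 -70 -20 0 0 14 0.68;-10 -100 -50 0 0 21 0.68;-14 -110 -80 -0.3 0 28 0.68;-14 -110 -100 -0.3 0 28.7 0.68;-14 -110 -100 -0.3 0 28.7 0.68;-14 -110 -100 -0.3 0 28.7 0.68'; python3 w.py pics/w7.png
python3 - <<'E'
from pan import *
d=np.load("/tmp/w.npz"); panels(d["W"])
E
```

```text
time_s: 19.65
ee_pos: [0.5175, -0.1618, 0.17]
eef_rot: [-1.569, -0.002, -0.223]
force: [-0.1, 1.4, 1.0]
grip_width: 0.0302
[ 0.5180834  -0.16180099  0.1711238 ] [-1.56965761 -0.0043182  -0.22157105] [-0.371  0.312  1.588  0.002  1.238 -1.721] [ 1.  -0.1  0.1] 19.7 0.030229801714475278
  panel 989 [ 0.5143 -0.1625  0.1072] ((517.0293579101562, -163.08621215820312), (6.01291036605835, 99.82567596435547), 78.20904541015625)
  panel 1121 [ 0.4961 -0.25    0.107 ] ((498.862548828125, -250.78692626953125), (6.761956214904785, 100.1343002319336), 78.26541137695312)
  panel 939 [ 0.4996 -0.2051  0.1071] ((504.3249816894531, -206.34474182128906), (6.488733291625977, 92.6744155883789), 78.21148681640625)
```

View pics/w7.png

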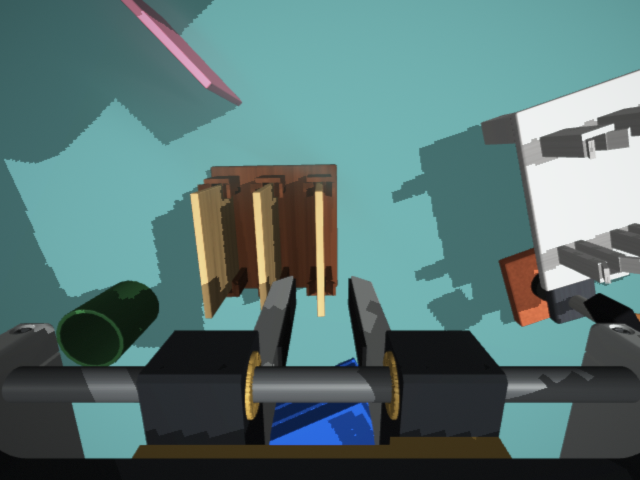

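```bash
python3 -m jog '-1 -1.2 -30 0 0.2 0.9 0.68;-1 -1.2 -60 0 0.2 0.9 0.68;-1 -1.2 -85 0 0.2 0.9 0.68;-1 -1.2 -98 0 0.2 0.9 0.68;-1 -1.2 -99 0 0.2 0.9 0.68;-1 -1.2 -99 0 0.2 0.9 1;-1 -1.2 -99 0 0.2 0.9 1;-1 -1.2 -99 0 0.2 0.9 1;-1 -1.2 -99 0 0.2 0.9 1;-1 -1.2 -99 0 0.2 0.9 1' 25; python3 -m jog '0 0 0 0 0 0 1;0 0 0 0 0 0 1;0 0 0 0 0 0 1'; python3 -c "
from station import *
o=get_obs();print(o['ee_pos'],o['eef_rot'],o['force'],o['moment'],o['grip_width'])"
```

```text
time_s: 20.53
ee_pos: [0.5177, -0.1632, 0.0734]
eef_rot: [-1.571, -0.003, -0.206]
force: [-0.5, 0.1, 8.6]
grip_width: 0.0057
time_s: 20.78
ee_pos: [0.5177, -0.1632, 0.0736]
eef_rot: [-1.571, -0.003, -0.206]
force: [0.6, -0.1, -0.6]
grip_width: 0.0056
[ 0.5177399  -0.1631902   0.07357926] [-1.57074772 -0.0031614  -0.20614375] [ 0.56946838 -0.08239758 -0.57613864] [ 0.06540837 -0.16803894 -0.00419954] 0.005649756444753977
```

```bash
python3 -m jog '0 0 20 0 0 0 1;0 0 50 0 0 0 1;0 0 85 0 0 0 1;0 0 120 0 0 0 1;0 0 150 0 0 0 1;0 30 155 0 0 4 1;0 70 155 0 0 10 1;0 110 155 0 0 16 1;-3 150 155 0 0 18 1;-3 190 155 0 0 18 1'; python3 -m jog '0 35 0 0 0 0 1;0 70 0 0 0 0 1;0 95 0 0 0 0 1;0 106 0 0 0 0 1;0 106 0 0 0 0 1;0 106 0 0 0 0 1;0 106 0 0 0 0 1'; python3 w.py pics/w8.png
```

```text
time_s: 21.62
ee_pos: [0.514, 0.0285, 0.2286]
eef_rot: [-1.571, -0.003, 0.11]
force: [0.6, -0.6, 0.2]
grip_width: 0.0059
time_s: 22.2
ee_pos: [0.5141, 0.1333, 0.2285]
eef_rot: [-1.571, -0.003, 0.109]
force: [0.6, 0.4, -0.4]
grip_width: 0.0061
[0.51416497 0.13319138 0.22860799] [-1.57097294 -0.00294277  0.10887721] [ 0.185  0.239  1.544 -0.     1.356 -1.495] [-0.7 -0.8 -0.3] 22.25 0.005831284580038998
```

View pics/w8.png

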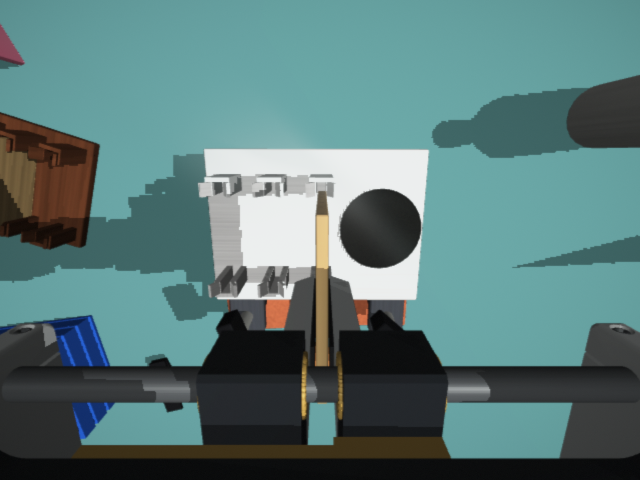

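```bash
cat > sf.py <<'E'
from pan import *
def SF(W,o=(.5146,.1275),yaw=6.16):
    a=np.radians(yaw); V=W.copy(); x=W[...,0]-o[0]; y=W[...,1]-o[1]
    V[...,0]=np.cos(a)*x+np.sin(a)*y; V[...,1]=-np.sin(a)*x+np.cos(a)*y; return V*1000
E
python3 - <<'E'
from sf import *
d=np.load("/tmp/w.npz"); W=d["W"]; img=d["img"]
print(deck(W,img),mat(W,img)); S=SF(W)
for y0 in(-85,-40,5):
  for sx in(-1,1):
    for zl,zh in((115,122),(122,128)):
      m=(S[...,2]>zl)&(S[...,2]<zh)&(abs(S[...,1]-y0)<20)&(S[...,0]*sx>35)&(S[...,0]*sx<75)
      p=S[m]
      if len(p)>5: print(y0,sx,zl,len(p),"x",np.percentile(p[:,0],[2,50,98]),"y",np.percentile(p[:,1],[2,50,98]),"z",p[:,2].max())
# panel: wood coloured
hsv=cv2.cvtColor(img,cv2.COLOR_RGB2HSV)
m=(S[...,2]>150)&(S[...,2]<275)&(abs(S[...,0])<70)&(abs(S[...,1]-5)<25)&(hsv[...,0]>8)&(hsv[...,0]<28)&(hsv[...,1]>60)
p=S[m]; print(len(p))
for a,b in((160,180),(180,200),(200,220),(220,240),(240,255),(255,262),(262,270)):
    q=p[(p[:,2]>a)&(p[:,2]<b)]
    if len(q)>3: print(a,len(q),"x",np.percentile(q[:,0],[2,50,98]),"y",np.percentile(q[:,1],[2,50,98]))
q=p[abs(p[:,2]-np.percentile(p[:,2],90))<3]; print(cv2.minAreaRect(q[:,:2].astype(np.float32)))
o=get_obs(); print("tcp SF",SF(o["ee_pos"][None,None])[0,0])
E
```

```text
(np.float64(0.07069649425137427), ((514.9850463867188, 127.39717864990234), (159.33035278320312, 220.37179565429688), 6.260767459869385)) (((507.5355529785156, 193.06895446777344), 41.29779815673828), array([0.5071, 0.1939, 0.0723]), np.int64(4747))
-85 -1 115 229 x [-55.7418 -49.9766 -40.2312] y [-94.6753 -90.282  -75.4707] z 121.96557943786053
-85 -1 122 155 x [-51.5122 -46.2341 -40.4628] y [-98.0254 -93.8229 -72.007 ] z 126.64154481174586
-85 1 115 172 x [40.0113 47.0309 55.2537] y [-94.7616 -90.6359 -75.2982] z 121.97358285235505
-85 1 122 118 x [40.0443 45.8222 51.8385] y [-97.958  -94.0814 -72.0984] z 125.93236344996342
-40 -1 115 217 x [-55.8232 -49.2726 -40.1276] y [-49.5812 -44.9763 -30.6617] z 121.9065784842327
-40 -1 122 149 x [-51.5314 -45.6897 -39.9059] y [-52.9869 -48.9789 -27.3351] z 126.79547432825564
-40 1 115 176 x [40.0675 47.8041 56.0695] y [-49.8252 -43.2785 -30.8003] z 121.93212401431907
-40 1 122 124 x [40.039  45.907  51.9334] y [-53.1242 -48.8684 -27.3945] z 126.24154033657908
5 -1 115 213 x [-55.1005 -49.4478 -40.2333] y [-4.1384  4.479  13.9601] z 121.95419232345533
5 -1 122 168 x [-51.6462 -45.834  -39.8392] y [-8.1472 13.7768 18.0512] z 126.92355033310415
2116
200 27 x [-50.4933 -50.3243 -50.2005] y [4.3135 6.6844 7.9355]
220 68 x [-50.4876 -50.3139  -7.128 ] y [2.2208 6.0934 9.5827]
240 73 x [-50.4892 -50.2598  -7.0729] y [2.468  6.0792 9.3649]
255 590 x [-50.3353 -14.701   25.4941] y [3.2156 6.1706 8.7624]
262 1294 x [-49.1881 -14.902   24.3838] y [3.257  5.7106 8.6396]
((-11.683967590332031, 0.17351818084716797), (77.37149047851562, 18.49313735961914), 1.048050880432129)
tcp SF [  0.1782   5.7052 228.608 ]
```

```bash
python3 -m jog '0.3 -0.8 -10 0 0 0 1;0.3 -0.8 -30 0 0 0 1;0.3 -0.8 -45 0 0 0 1;0.3 -0.8 -55 0 0 0 1;0.3 -0.8 -65 0 0 0 1;0.3 -0.8 -75 0 0 0 1;0.3 -0.8 -85 0 0 0 1;0.3 -0.8 -92 0 0 0 1;0.3 -0.8 -92 0 0 0 1'; python3 w.py pics/w9.png
```

```text
time_s: 23.0
ee_pos: [0.514, 0.1323, 0.1351]
eef_rot: [-1.571, -0.001, 0.109]
force: [0.2, 0.9, 0.0]
grip_width: 0.0057
[0.51428039 0.13235809 0.13605366] [-1.57103361 -0.00194536  0.10891743] [ 0.183  0.325  1.657 -0.     1.157 -1.496] [-0.  -0.2 -0.1] 23.05 0.005892969327629151
```

View pics/w9.png

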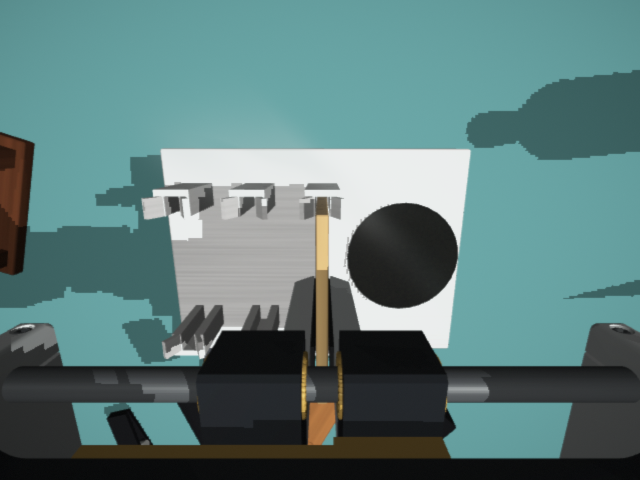

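```bash
python3 -m jog '0 0 -3 0 0 0 1;0 0 -4.5 0 0 0 1;0 0 -4.5 0 0 0 1'; python3 -m jog '0 0 0 0 0 0 0.85;0 0 0 0 0 0 0.72;0 0 0 0 0 0 0.72;0 0 20 0 0 0 0.72;0 0 60 0 0 0 0.72;0 -35 90 0 0 0 0.68;0 -70 90 0 0 -6 0.68;0 -110 90 0 0 -12 0.68;0 -150 90 0 0 -18 0.68;0 -190 90 0 0 -18 0.68'; python3 -m jog '0 -35 0 0 0 0 0.68;-3 -70 -10 0 0 0 0.68;-5 -105 -30 0 0 0 0.68;-5 -138 -45 0 0 0 0.68;-5 -149 -50 0 0 0 0.68;-5 -149 -50 0 0 0 0.68;-5 -149 -50 0 0 0 0.68'; python3 w.py pics/w10.png
python3 - <<'E'
from pan import *
d=np.load("/tmp/w.npz"); panels(d["W"])
E
```

```text
time_s: 23.3
ee_pos: [0.5144, 0.1324, 0.1316]
eef_rot: [-1.571, -0.002, 0.109]
force: [-0.7, 0.2, 0.2]
grip_width: 0.0057
time_s: 24.13
ee_pos: [0.5141, -0.0593, 0.2221]
eef_rot: [-1.571, -0.003, -0.212]
force: [0.7, -0.1, -0.4]
grip_width: 0.0302
time_s: 24.72
ee_pos: [0.5091, -0.208, 0.1723]
eef_rot: [-1.571, -0.003, -0.212]
force: [-0.1, 0.5, 0.5]
grip_width: 0.03
[ 0.50939715 -0.20745926  0.17281072] [-1.57089816 -0.00388867 -0.21132453] [-4.540e-01  3.260e-01  1.565e+00  1.000e-03  1.247e+00 -1.814e+00] [ 0.4  0.5 -0.9] 24.7667 0.02998974109678204
  panel 900 [ 0.4892 -0.249   0.1071] ((494.14068603515625, -250.12974548339844), (6.327607154846191, 90.59666442871094), 78.26270294189453)
  panel 974 [ 0.506  -0.2068  0.1072] ((507.93585205078125, -207.12803649902344), (5.943384170532227, 100.25362396240234), 78.40348052978516)
```

View pics/w10.png

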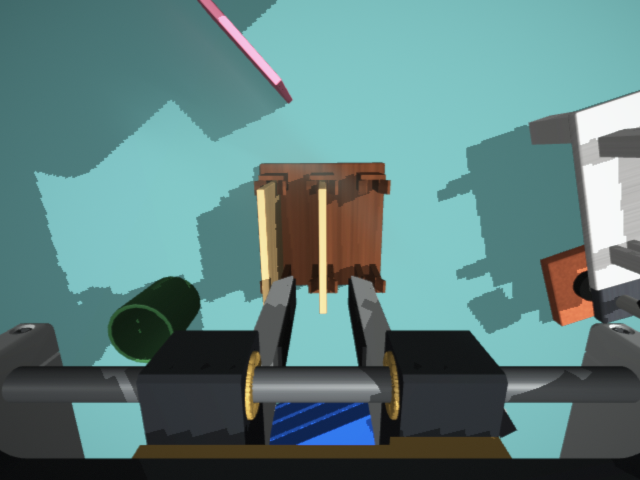

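```bash
python3 -m jog '-1 0.3 -30 0 0.2 0.4 0.68;-1 0.3 -60 0 0.2 0.4 0.68;-1 0.3 -85 0 0.2 0.4 0.68;-1 0.3 -98 0 0.2 0.4 0.68;-1 0.3 -99 0 0.2 0.4 0.68;-1 0.3 -99 0 0.2 0.4 1;-1 0.3 -99 0 0.2 0.4 1;-1 0.3 -99 0 0.2 0.4 1;-1 0.3 -99 0 0.2 0.4 1;-1 0.3 -99 0 0.2 0.4 1' 25; python3 -m jog '0 0 0 0 0 0 1;0 0 0 0 0 0 1;0 0 0 0 0 0 1'; python3 -c "
from station import *
o=get_obs();print(o['ee_pos'],o['eef_rot'],o['force'],o['moment'],o['grip_width'])"
```

```text
time_s: 25.6
ee_pos: [0.509, -0.2073, 0.075]
eef_rot: [-1.572, -0.002, -0.204]
force: [-0.9, 0.9, 8.4]
grip_width: 0.0059
time_s: 25.85
ee_pos: [0.5089, -0.2073, 0.0751]
eef_rot: [-1.572, -0.002, -0.204]
force: [1.2, -0.1, -0.9]
grip_width: 0.0061
[ 0.50893809 -0.20732796  0.07509345] [-1.57206447 -0.00244906 -0.20438433] [ 1.17407154 -0.10523845 -0.91098206] [ 0.06832489 -0.17362453  0.05419085] 0.006092250789729512
```

```bash
python3 -m jog '0 0 20 0 0 0 1;0 0 50 0 0 0 1;0 0 85 0 0 0 1;0 0 120 0 0 0 1;0 0 150 0 0 0 1;2 35 155 0 0 4 1;4 75 155 0 0 10 1;6 115 155 0 0 16 1;10 155 155 0 0 17.9 1;11 190 155 0 0 17.9 1'; python3 -m jog '0 35 0 0 0 0 1;0 70 0 0 0 0 1;0 95 0 0 0 0 1;0 105 0 0 0 0 1;0 105 0 0 0 0 1;0 105 0 0 0 0 1;0 105 0 0 0 0 1'; python3 w.py pics/w11.png
python3 - <<'E'
from sf import *
d=np.load("/tmp/w.npz"); W=d["W"]; img=d["img"]; S=SF(W); y0=-40
hsv=cv2.cvtColor(img,cv2.COLOR_RGB2HSV)
m=(S[...,2]>190)&(S[...,2]<275)&(abs(S[...,0])<70)&(abs(S[...,1]-y0)<20)&(hsv[...,0]>8)&(hsv[...,0]<28)&(hsv[...,1]>60)
p=S[m]
for a,b in((200,220),(220,240),(240,255),(255,262),(262,270)):
    q=p[(p[:,2]>a)&(p[:,2]<b)]
    if len(q)>3: print(a,len(q),"x",np.percentile(q[:,0],[2,50,98]),"y",np.percentile(q[:,1],[2,50,98]))
print("tcp SF",SF(get_obs()["ee_pos"][None,None])[0,0],deck(W,img))
p=S[(abs(S[...,2]-165)<4)&(abs(S[...,1]-5)<15)]; print("slot2 panel",len(p),p.mean(0) if len(p) else "", cv2.minAreaRect(p[:,:2].astype(np.float32)))
E
```

```text
time_s: 26.68
ee_pos: [0.5198, -0.0152, 0.2301]
eef_rot: [-1.572, -0.003, 0.111]
force: [0.7, 0.7, -0.2]
grip_width: 0.0058
time_s: 27.27
ee_pos: [0.5198, 0.0886, 0.23]
eef_rot: [-1.572, -0.002, 0.11]
force: [0.3, -0.7, -0.9]
grip_width: 0.0062
[0.51987575 0.08845988 0.23008484] [-1.57212377 -0.00240285  0.10923204] [ 1.000e-01  2.290e-01  1.552e+00 -1.000e-03  1.358e+00 -1.580e+00] [-0.7 -0.4 -0.8] 27.3167 0.0058833396708332306
200 33 x [-50.0442 -49.899  -49.6488] y [-41.3344 -39.0193 -36.6795]
220 68 x [-50.0356 -49.8312  -6.16  ] y [-42.8871 -39.0149 -35.5321]
240 75 x [-50.0004 -49.8012  -6.043 ] y [-42.6393 -39.0096 -35.6683]
255 689 x [-49.9096 -16.0485  25.3819] y [-41.8454 -38.9442 -36.2467]
262 1213 x [-48.5193 -13.3927  26.4819] y [-41.8182 -39.3395 -36.3806]
tcp SF [  1.0561 -39.3808 230.0848] (np.float64(0.07072742348482926), ((514.695556640625, 127.54549407958984), (159.97848510742188, 220.200927734375), 6.033576488494873))
slot2 panel 1061 [ -3.4404   4.6053 164.9642] ((-0.3620948791503906, 5.0413641929626465), (6.633035659790039, 100.1134262084961), 89.97102355957031)
```

View pics/w11.png

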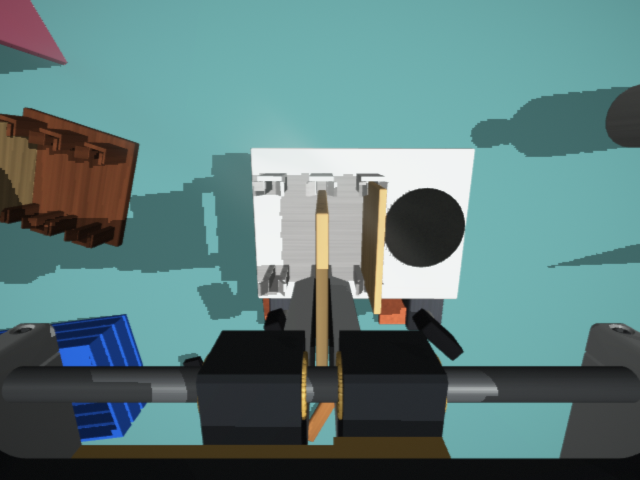

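```bash
python3 -m jog '0 -0.8 -10 0 0 0 1;0 -0.8 -30 0 0 0 1;0 -0.8 -45 0 0 0 1;0 -0.8 -55 0 0 0 1;0 -0.8 -65 0 0 0 1;0 -0.8 -75 0 0 0 1;0 -0.8 -85 0 0 0 1;0 -0.8 -92 0 0 0 1;0 -0.8 -92 0 0 0 1'; python3 -m jog '0 0 -2 0 0 0 1;0 0 -4 0 0 0 1;0 0 -4 0 0 0 1'
```

```text
time_s: 28.07
ee_pos: [0.5194, 0.0876, 0.1366]
eef_rot: [-1.572, -0.0, 0.109]
force: [-0.1, -0.4, -0.0]
grip_width: 0.0057
time_s: 28.32
ee_pos: [0.5197, 0.0876, 0.1331]
eef_rot: [-1.572, -0.002, 0.109]
force: [-0.1, 0.5, 0.4]
grip_width: 0.0059
```

```bash
python3 -m jog '0 0 0 0 0 0 0.85;0 0 0 0 0 0 0.72;0 0 0 0 0 0 0.72;0 0 20 0 0 0 0.72;0 0 60 0 0 0 0.72;0 -35 90 0 0 0 0.68;0 -70 90 0 0 -6 0.68;0 -110 90 0 0 -12 0.68;-4 -150 90 0 0 -18 0.68;-8 -190 90 0 0 -18 0.68'; python3 -m jog '-3 -35 0 0 0 0 0.68;-6 -70 -10 0 0 0 0.68;-9 -105 -30 0 0 0 0.68;-12 -138 -45 0 0 0 0.68;-12 -148 -50 0 0 0 0.68;-12 -148 -50 0 0 0 0.68;-12 -148 -50 0 0 0 0.68'; python3 w.py pics/w12.png
python3 - <<'E'
from pan import *
d=np.load("/tmp/w.npz"); panels(d["W"])
E
```

```text
time_s: 29.15
ee_pos: [0.5113, -0.1041, 0.2234]
eef_rot: [-1.572, -0.002, -0.211]
force: [1.4, -0.4, 0.7]
grip_width: 0.0302
time_s: 29.73
ee_pos: [0.4994, -0.2517, 0.1736]
eef_rot: [-1.572, -0.002, -0.212]
force: [0.3, -0.4, 0.5]
grip_width: 0.0303
[ 0.49971769 -0.25117765  0.17411729] [-1.57213337 -0.00286774 -0.21086298] [-0.531  0.345  1.536 -0.     1.257 -1.891] [0.2 0.5 1. ] 29.7833 0.029954666647043583
  panel 938 [ 0.4951 -0.2505  0.1072] ((498.3698425292969, -251.40713500976562), (5.425562858581543, 99.53407287597656), 77.99496459960938)
```

View pics/w12.png

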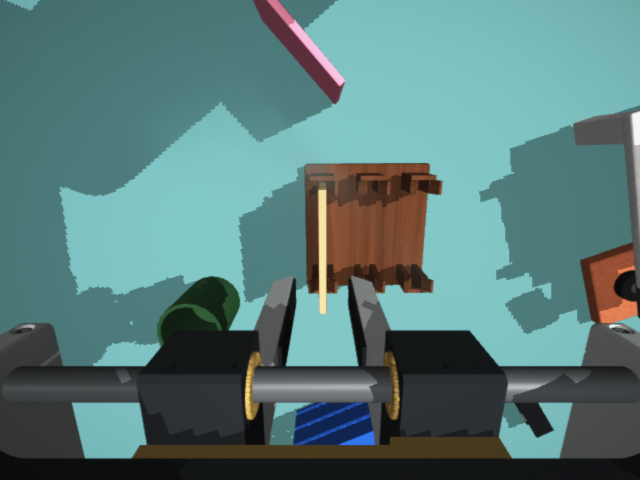

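```bash
python3 -m jog '-1 0 -30 0 0.2 0.2 0.68;-1 0 -60 0 0.2 0.2 0.68;-1 0 -85 0 0.2 0.2 0.68;-1 0 -98 0 0.2 0.2 0.68;-1 0 -100 0 0.2 0.2 0.68;-1 0 -100 0 0.2 0.2 1;-1 0 -100 0 0.2 0.2 1;-1 0 -100 0 0.2 0.2 1;-1 0 -100 0 0.2 0.2 1;-1 0 -100 0 0.2 0.2 1' 25; python3 -m jog '0 0 0 0 0 0 1;0 0 0 0 0 0 1;0 0 0 0 0 0 1'; python3 -c "
from station import *
o=get_obs();print(o['ee_pos'],o['eef_rot'],o['force'],o['moment'],o['grip_width'])"
```

```text
time_s: 30.62
ee_pos: [0.4993, -0.2514, 0.0754]
eef_rot: [-1.573, -0.001, -0.207]
force: [-0.9, 1.6, 6.6]
grip_width: 0.0059
time_s: 30.87
ee_pos: [0.4993, -0.2514, 0.0754]
eef_rot: [-1.573, -0.001, -0.207]
force: [0.9, -0.4, -0.4]
grip_width: 0.0059
[ 0.4992517  -0.25140036  0.07544984] [-1.57345976e+00 -1.44706810e-03 -2.07376931e-01] [ 0.88157674 -0.42874172 -0.38696322] [ 0.07039594 -0.15367294 -0.07396682] 0.005947644120640885
```

```bash
python3 -m jog '0 0 20 0 0 0 1;0 0 50 0 0 0 1;0 0 85 0 0 0 1;0 0 120 0 0 0 1;0 0 150 0 0 0 1;5 35 155 0 0 4 1;10 75 155 0 0 10 1;15 115 155 0 0 16 1;20 155 155 0 0 18 1;25 190 155 0 0 18 1'; python3 -m jog '0 35 0 0 0 0 1;0 70 0 0 0 0 1;0 95 0 0 0 0 1;0 103 0 0 0 0 1;0 103 0 0 0 0 1;0 103 0 0 0 0 1;0 103 0 0 0 0 1'; python3 w.py pics/w13.png
python3 - <<'E'
from sf import *
d=np.load("/tmp/w.npz"); W=d["W"]; img=d["img"]; S=SF(W); y0=-85
hsv=cv2.cvtColor(img,cv2.COLOR_RGB2HSV)
m=(S[...,2]>190)&(S[...,2]<275)&(abs(S[...,0])<70)&(abs(S[...,1]-y0)<20)&(hsv[...,0]>8)&(hsv[...,0]<28)&(hsv[...,1]>60)
p=S[m]
for a,b in((200,220),(220,240),(240,255),(255,262),(262,270)):
    q=p[(p[:,2]>a)&(p[:,2]<b)]
    if len(q)>3: print(a,len(q),"x",np.percentile(q[:,0],[2,50,98]),"y",np.percentile(q[:,1],[2,50,98]))
print("tcp SF",SF(get_obs()["ee_pos"][None,None])[0,0],deck(W,img))
for y0 in (5,-40):
    p=S[(abs(S[...,2]-165)<4)&(abs(S[...,1]-y0)<15)]; print("panel",len(p),p.mean(0) if len(p) else "", cv2.minAreaRect(p[:,:2].astype(np.float32)))
E
```

```text
time_s: 31.7
ee_pos: [0.524, -0.0592, 0.2305]
eef_rot: [-1.573, -0.001, 0.11]
force: [-0.1, -0.9, -0.5]
grip_width: 0.0059
time_s: 32.28
ee_pos: [0.524, 0.0426, 0.2304]
eef_rot: [-1.574, -0.001, 0.109]
force: [-0.4, -0.3, -0.1]
grip_width: 0.0058
[0.52404978 0.04249263 0.23042614] [-1.57349217e+00 -1.22204428e-03  1.08129727e-01] [ 0.013  0.226  1.555 -0.003  1.359 -1.666] [ 0.8 -0.6 -0.4] 32.3333 0.0061884380431164124
200 38 x [-50.3083 -50.1659 -49.7977] y [-87.5707 -85.1579 -82.8171]
220 60 x [-50.3168 -50.1102  -7.0122] y [-89.0336 -85.3763 -81.6567]
240 78 x [-50.2829 -50.0836  -6.901 ] y [-88.8092 -85.087  -81.8234]
255 663 x [-50.2034 -16.1711  25.4941] y [-88.0109 -85.06   -82.3229]
262 1233 x [-48.6547 -13.5877  25.9034] y [-87.9354 -85.0657 -82.5015]
tcp SF [  0.2735 -85.5306 230.4261] (np.float64(0.0707394222572792), ((515.0153198242188, 127.4404525756836), (159.9224395751953, 220.25572204589844), 6.206929683685303))
panel 1159 [ -3.4686   4.2292 164.7987] ((-0.47507476806640625, 4.6454949378967285), (99.57122802734375, 6.73489236831665), 0.08325116336345673)
panel 1061 [ -3.0442 -40.6127 164.9794] ((-0.49915313720703125, -40.393821716308594), (99.44537353515625, 6.475268840789795), 0.14281846582889557)
```

View pics/w13.png

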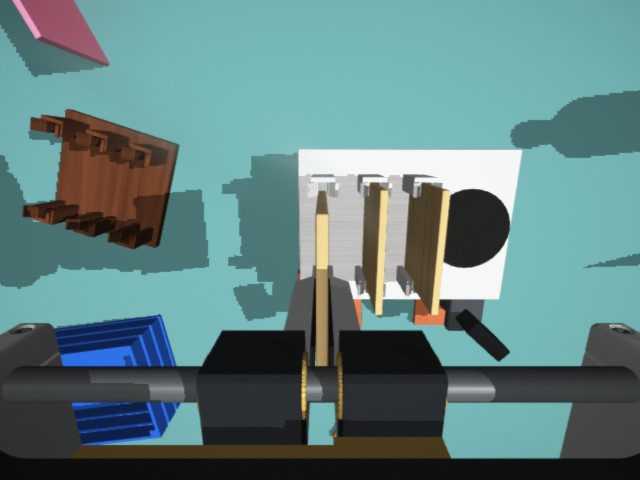

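```bash
python3 -m jog '0 0 -10 0 0 0 1;0 0 -30 0 0 0 1;0 0 -45 0 0 0 1;0 0 -55 0 0 0 1;0 0 -65 0 0 0 1;0 0 -75 0 0 0 1;0 0 -85 0 0 0 1;0 0 -92 0 0 0 1;0 0 -92 0 0 0 1'; python3 -m jog '0 0 -2 0 0 0 1;0 0 -4 0 0 0 1;0 0 -4 0 0 0 1'; python3 -m jog '0 0 0 0 0 0 0.85;0 0 0 0 0 0 0.72;0 0 0 0 0 0 0.72;0 0 20 0 0 0 0.72;0 0 60 0 0 0 0.72;0 -35 90 0 0 0 0.3;0 -70 110 0 0 0 0;0 -110 110 0 0 0 0;0 -150 110 0 0 0 0;0 -190 110 0 0 0 0'
python3 - <<'E'
from h import *
c=camera("top"); W=cloud(c); cv2.imwrite("pics/t3.png",c["img"][:,:,::-1])
for d in masks_of("planter","top"):
    p=W[d["mask"]]; print(d["conf"],d["extent"],np.nanmedian(p,0))
    q=p[p[:,2]>.065]; 
    if len(q)>10: print(len(q),cv2.minEnclosingCircle((q[:,:2]*1000).astype(np.float32)))
E
```

```text
time_s: 33.08
ee_pos: [0.5235, 0.0424, 0.1369]
eef_rot: [-1.573, 0.001, 0.108]
force: [-0.2, -0.5, -1.0]
grip_width: 0.0058
time_s: 33.33
ee_pos: [0.5238, 0.0425, 0.1335]
eef_rot: [-1.573, -0.0, 0.108]
force: [-0.1, 0.1, -0.0]
grip_width: 0.0062
time_s: 34.17
ee_pos: [0.5236, -0.1494, 0.2442]
eef_rot: [-1.574, -0.001, 0.108]
force: [1.3, -0.2, 0.5]
grip_width: 0.0562
0.88 [462.5, 233.0, 491.6, 255.1] [ 0.55798709 -0.39732048  0.03795345]
153 ((557.200927734375, -386.4207458496094), 30.962753295898438)
```

View pics/t3.png

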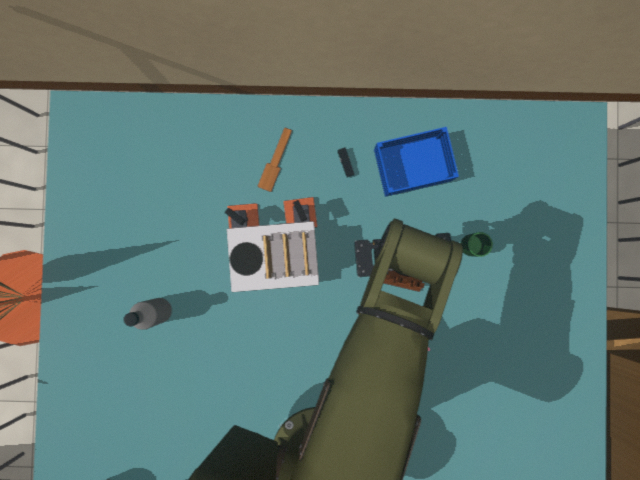

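```bash
python3 -m jog '4 -24 0 0 0 -7 0;8 -48 0 0 0 -14 0;12 -72 0 0 0 -21 0;15 -96 0 0 0 -28 0;18 -120 0 0 0 -35 0;21 -144 0 0 0 -42 0;24 -168 0 0 0 -49 0;27 -192 0 0 0 -56 0;30 -216 0 0 0 -63 0;33 -238 0 0 0 -70 0'; python3 -m jog '0 0 -20 0 0 -7 0;0 0 -40 0 0 -14 0;0 0 -50 0 0 -20 0;0 0 -50 0 0 -20 0;0 0 -50 0 0 -20 0'; python3 w.py pics/w14.png
python3 - <<'E'
from m import *
d=np.load("/tmp/w.npz"); W=d["W"]; img=d["img"]
hsv=cv2.cvtColor(img,cv2.COLOR_RGB2HSV)
m=(np.hypot(W[...,0]-.557,W[...,1]+.388)<.08)&(abs(W[...,2]-.075)<.004)
p=W[m]; print(len(p),p.mean(0),cv2.minEnclosingCircle((p[:,:2]*1000).astype(np.float32)))
print(cv2.fitEllipse((p[:,:2]*1000).astype(np.float32)))
print(get_obs()["eef_rot"])
E
```

```text
time_s: 35.1
ee_pos: [0.5566, -0.3908, 0.2431]
eef_rot: [-1.574, 0.0, -1.124]
force: [-0.4, -0.0, -0.3]
grip_width: 0.0938
time_s: 35.52
ee_pos: [0.5568, -0.3903, 0.1932]
eef_rot: [-1.574, 0.001, -1.469]
force: [0.8, 0.4, 1.1]
grip_width: 0.0939
[ 0.5570098  -0.39055928  0.19412218] [-1.57334143e+00 -5.71487369e-04 -1.46903059e+00] [-0.664  0.609  1.105 -0.002  1.429 -0.766] [0.1 1.  0.7] 35.5667 0.09403882294676935
923 [ 0.5575 -0.39    0.0748] ((557.5831298828125, -390.1013488769531), 30.868574142456055)
((557.5499267578125, -389.6849060058594), (57.37200164794922, 57.56156539916992), 6.9398603439331055)
[-1.5733 -0.0006 -1.469 ]
```

View pics/w14.png

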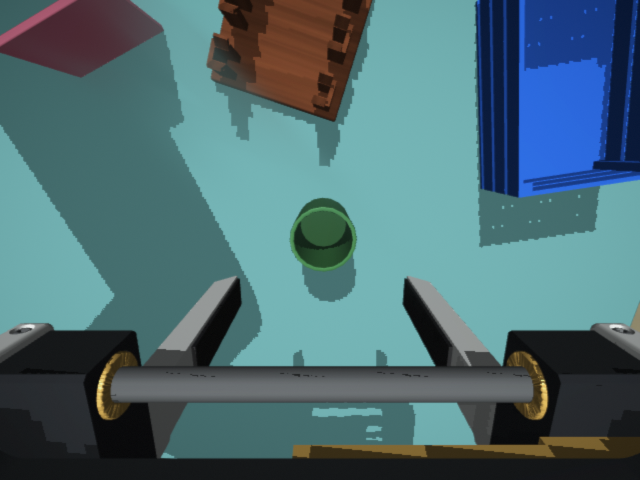

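The planter stands upright and alone at pixel (323,235), world (557.5, −390). It's the only green pot; the terracotta pots are decor. I'm descending to grasp it.

```bash
python3 -m jog '0.5 0.5 -40 0 0 0 0;0.5 0.5 -80 0 0 0 0;0.5 0.5 -115 0 0 0 0;0.5 0.5 -145 0 0 0 0;0.5 0.5 -165 0 0 0 0;0.5 0.5 -170 0 0 0 0;0.5 0.5 -170 0 0 0 0;0.5 0.5 -170 0 0 0 0.2;0.5 0.5 -170 0 0 0 0.5;0.5 0.5 -170 0 0 0 0.5' 20; python3 -m jog '0 0 0 0 0 0 0.5;0 0 0 0 0 0 0.5;0 0 0 0 0 0 0.5;0 0 0 0 0 0 0.5;0 0 0 0 0 0 0.5'; python3 -c "
from station import *
o=get_obs();print(o['ee_pos'],o['eef_rot'],o['force'],o['moment'],o['grip_width'])"
```

```text
time_s: 36.4
ee_pos: [0.5583, -0.3906, 0.0262]
eef_rot: [-1.571, -0.003, -1.469]
force: [-0.7, -0.1, -0.0]
grip_width: 0.0774
time_s: 36.82
ee_pos: [0.5585, -0.3911, 0.0273]
eef_rot: [-1.57, -0.004, -1.469]
force: [-1.9, 0.8, 6.2]
grip_width: 0.0621
[ 0.55853688 -0.39105083  0.02733578] [-1.57031116 -0.00369699 -1.46850224] [-1.87003619  0.83773688  6.15880526] [0.02359337 0.27164295 0.02351078] 0.062107764569455506
```

```bash
python3 -m jog '0 0 5 0 0 0 0.5;0 0 30 0 0 0 0.5;0 0 60 0 0 0 0.5;0 0 95 0 0 0 0.5;0 0 130 0 0 0 0.5;0 0 165 0 0 0 0.5;0 10 195 0 0 0 0.5;0 30 213 0 0 0 0.5;-3 60 215 0 0 0 0.5;-6 95 215 0 0 0 0.5' 25; python3 -m jog '-5 35 0 0 0 0 0.5;-10 70 0 0 0 0 0.5;-15 105 0 0 0 0 0.5;-20 140 0 0 0 0 0.5;-22 175 0 0 0 0 0.5;-24 210 0 0 0 0 0.5;-26 245 0 0 0 0 0.5;-28 280 0 0 0 0 0.5;-30 315 0 0 0 0 0.5;-32 350 0 0 0 0 0.5'; python3 -m jog '-3 35 0 0 0 0 0.5;-6 70 0 0 0 0 0.5;-9 100 0 0 0 0 0.5;-12 120 0 0 0 0 0.5;-13 133 0 0 0 0 0.5;-13 138 0 0 0 0 0.5;-13 138 0 0 0 0 0.5;-13 138 0 0 0 0 0.5'; python3 w.py pics/w15.png
python3 - <<'E'
from sf import *
d=np.load("/tmp/w.npz"); W=d["W"]; img=d["img"]; S=SF(W)
print("mat",mat(W,img)); T=get_obs()["ee_pos"]; print(SF(T[None,None])[0,0])
m=(abs(S[...,2]-(T[2]*1000-27.3+75))<5)&(np.hypot(S[...,0],S[...,1]-66)<60)
p=S[m]; print(len(p),p.mean(0),cv2.minEnclosingCircle(p[:,:2].astype(np.float32)))
E
```

```text
time_s: 37.65
ee_pos: [0.5523, -0.2959, 0.2436]
eef_rot: [-1.569, -0.005, -1.47]
force: [1.0, 0.4, -2.6]
grip_width: 0.0622
time_s: 38.48
ee_pos: [0.5197, 0.0558, 0.2438]
eef_rot: [-1.569, -0.005, -1.47]
force: [-0.0, -0.4, -2.0]
grip_width: 0.0621
time_s: 39.15
ee_pos: [0.5069, 0.193, 0.2438]
eef_rot: [-1.569, -0.005, -1.47]
force: [0.6, -0.2, -1.8]
grip_width: 0.0621
[0.50690585 0.19272969 0.24380547] [-1.56886042 -0.00511362 -1.47091273] [ 0.298  0.255  1.488 -0.005  1.397  0.2  ] [-0.6 -0.9 -3. ] 39.2 0.06242110660985382
mat (((507.7563781738281, 193.17538452148438), 40.848140716552734), array([0.5063, 0.2047, 0.0723]), np.int64(2867))
[ -0.6502  65.6787 243.8055]
4054 [ -0.3057  76.8287 291.2969] ((-0.2518444061279297, 75.49211120605469), 43.2081413269043)
```

View pics/w15.png

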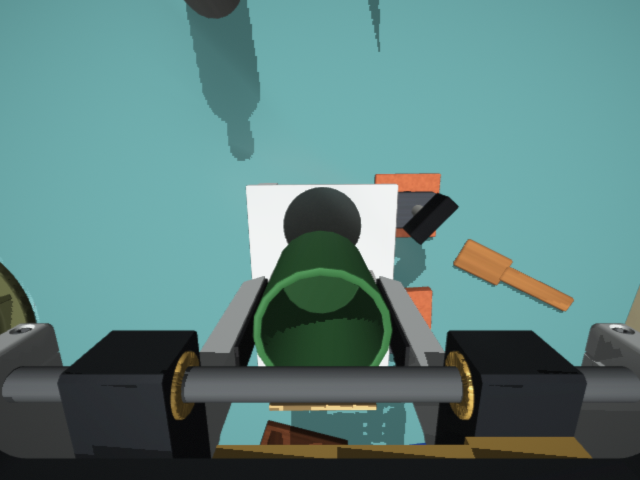

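Run:
```python
from sf import *
d=np.load("/tmp/w.npz"); W=d["W"]; img=d["img"]; S=SF(W); hsv=cv2.cvtColor(img,cv2.COLOR_RGB2HSV)
m=(hsv[...,0]>45)&(hsv[...,0]<80)&(hsv[...,1]>90)&(S[...,2]>200)
p=S[m]; zt=np.percentile(p[:,2],97); print(zt)
q=p[p[:,2]>zt-3]; (c,r)=cv2.minEnclosingCircle(q[:,:2].astype(np.float32)); print(len(q),c,r,cv2.fitEllipse(q[:,:2].astype(np.float32)))
# rim plane tilt
A=np.c_[q[:,:2]-q[:,:2].mean(0),np.ones(len(q))]; print(np.degrees(np.linalg.lstsq(A,q[:,2],rcond=None)[0][:2]))
```

```text
292.42502111772006
2634 (-0.27323752641677856, 66.90276336669922) 31.33627700805664 ((-0.19145357608795166, 68.13861083984375), (56.177696228027344, 57.25455856323242), 84.44402313232422)
[-0.5349  0.0986]
```

```bash
python3 -m jog '0.3 -0.8 -30 0 0 0 0.5;0.3 -0.8 -60 0 0 0 0.5;0.3 -0.8 -90 0 0 0 0.5;0.3 -0.8 -115 0 0 0 0.5;0.3 -0.8 -132 0 0 0 0.5;0.3 -0.8 -140 0 0 0 0.5;0.3 -0.8 -142 0 0 0 0.5;0.3 -0.8 -143 0 0 0 0.5'; python3 -m jog '0 0 -0.5 0 0 0 0.5;0 0 -0.5 0 0 0 0.5;0 0 -0.5 0 0 0 0.5'
```

```text
time_s: 39.87
ee_pos: [0.5077, 0.1914, 0.1014]
eef_rot: [-1.568, -0.005, -1.472]
force: [-0.1, -0.1, -2.3]
grip_width: 0.0625
time_s: 40.12
ee_pos: [0.5081, 0.1915, 0.1018]
eef_rot: [-1.567, -0.005, -1.472]
force: [0.2, 0.9, -2.5]
grip_width: 0.0624
```

```bash
python3 -m jog '-0.4 0.5 -1 0 0 0 0.5;-0.4 0.5 -2 0 0 0 0.5;-0.4 0.5 -2.5 0 0 0 0.5;-0.4 0.5 -2.5 0 0 0 0.5'; python3 -m jog '0 0 -0.8 0 0 0 0.5;0 0 -0.8 0 0 0 0.5;0 0 -0.8 0 0 0 0.5'
```

```text
time_s: 40.45
ee_pos: [0.5077, 0.192, 0.0993]
eef_rot: [-1.567, -0.005, -1.472]
force: [0.1, 0.5, -2.3]
grip_width: 0.0623
time_s: 40.7
ee_pos: [0.5078, 0.1921, 0.0992]
eef_rot: [-1.566, -0.005, -1.472]
force: [-4.4, -2.0, 6.0]
grip_width: 0.0623
```

```bash
python3 -m jog '0 0 0 0 0 0 0.3;0 0 0 0 0 0 0.25;0 0 0 0 0 0 0.2;0 0 0 0 0 0 0.1;0 0 0 0 0 0 0.1;0 0 20 0 0 0 0.1;0 0 55 0 0 0 0.1;0 0 90 0 0 0 0.1;0 0 125 0 0 0 0.1;0 0 160 0 0 0 0.1'; python3 -m jog '0 40 0 0 0 0 0.1;0 80 20 0 0 0 0.1;0 100 30 0 0 0 0.1;0 100 30 0 0 0 0.1;0 100 30 0 0 0 0.1'; python3 w.py pics/w16.png
cat > fin.py <<'E'
from sf import *
d=np.load("/tmp/w.npz"); W=d["W"]; img=d["img"]; S=SF(W); hsv=cv2.cvtColor(img,cv2.COLOR_RGB2HSV)
print("deck",deck(W,img))
m=(hsv[...,0]>45)&(hsv[...,0]<80)&(hsv[...,1]>60)&(np.hypot(S[...,0],S[...,1]-66)<70)&(S[...,2]>80)
p=S[m]; zt=np.percentile(p[:,2],97); q=p[p[:,2]>zt-3]; print("planter",zt,len(q),cv2.minEnclosingCircle(q[:,:2].astype(np.float32)))
for y0 in (5,-40,-85):
    p=S[(abs(S[...,2]-165)<4)&(abs(S[...,1]-y0)<15)]
    if len(p)>20: print("panel",len(p),p.mean(0), cv2.minAreaRect(p[:,:2].astype(np.float32)))
for g in((.6103,.2182),(.6275,.059)):
    try: print("knob",bar(W,img,g,zr=(.1,.14)))
    except Exception as e: print(e)
E
python3 fin.py
```

```text
time_s: 41.53
ee_pos: [0.5075, 0.192, 0.261]
eef_rot: [-1.566, -0.005, -1.472]
force: [0.9, 1.1, 0.4]
grip_width: 0.0846
time_s: 41.95
ee_pos: [0.5073, 0.2928, 0.2909]
eef_rot: [-1.566, -0.005, -1.47]
force: [0.1, -0.7, 0.4]
grip_width: 0.0848
[0.50734627 0.29183799 0.29037217] [-1.56698858 -0.00510076 -1.47108853] [ 0.462  0.333  1.283 -0.006  1.524  0.363] [ 0.8 -0.2 -1.4] 42.0 0.08462590694682554
deck (np.float64(0.0710439551404607), ((510.93658447265625, 161.11288452148438), (160.09085083007812, 153.99009704589844), 5.969725131988525))
planter 148.2490770650253 396 ((-49.02450942993164, 78.5846176147461), 30.8758544921875)
panel 624 [ -0.2972 -38.6311 164.4036] ((-0.6104393005371094, -39.578468322753906), (99.93268585205078, 7.687484264373779), 0.09130494296550751)
panel 35 [ -1.403  -82.3238 161.9308] ((-2.5174522399902344, -82.01216125488281), (96.69599914550781, 5.616805076599121), 2.771526575088501)
knob {'n': 145, 'ztop': np.float64(0.1154545042855991), 'head': np.float64(64.42525007183795), 'rect': ((609.5896606445312, 218.7388458251953), (49.752750396728516, 15.436186790466309), 54.47774887084961), 'mean': array([0.5989, 0.2071])}
knob {'n': 449, 'ztop': np.float64(0.12359985773421635), 'head': np.float64(25.706273483704592), 'rect': ((627.2669677734375, 59.77421569824219), (49.906044006347656, 17.839466094970703), 27.558279037475586), 'mean': array([0.6269, 0.0609])}
```

View pics/w16.png

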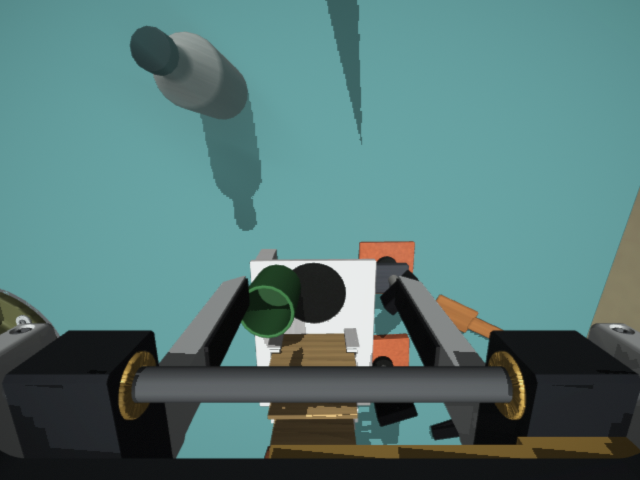

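The planter was knocked about 50 mm along stand −x after I let go. It's now at pixel (268,310), still on the deck near its −x edge. I'm taking a closer look.

```bash
python3 -m jog '-20 -35 -8 0 0 0 0;-40 -70 -15 0 0 0 0;-50 -92 -20 0 0 0 0;-50 -92 -20 0 0 0 0;-50 -92 -20 0 0 0 0'; python3 w.py pics/w17.png
python3 - <<'E'
from sf import *
d=np.load("/tmp/w.npz"); W=d["W"]; img=d["img"]; S=SF(W); hsv=cv2.cvtColor(img,cv2.COLOR_RGB2HSV)
m=(hsv[...,0]>45)&(hsv[...,0]<80)&(hsv[...,1]>60)&(np.hypot(S[...,0]+49,S[...,1]-78)<60)&(S[...,2]>135)&(S[...,2]<155)
p=S[m]; zt=np.percentile(p[:,2],97); q=p[p[:,2]>zt-6]; c,r=cv2.minEnclosingCircle(q[:,:2].astype(np.float32)); print("planter",zt,len(q),c,r)
A=np.c_[q[:,:2]-q[:,:2].mean(0),np.ones(len(q))]; print("tilt",np.degrees(np.linalg.lstsq(A,q[:,2],rcond=None)[0][:2]))
C=W[m][p[:,2]>zt-6]; print(cv2.minEnclosingCircle((C[:,:2]*1000).astype(np.float32)))
c=camera("scene"); crop(c,270,140,420,260,5,"pics/s3.png")
E
```

```text
time_s: 42.42
ee_pos: [0.4571, 0.1982, 0.2704]
eef_rot: [-1.567, -0.005, -1.474]
force: [-0.2, -0.3, -0.1]
grip_width: 0.0941
[0.45751327 0.19911716 0.27047991] [-1.56671517 -0.00501144 -1.47278751] [ 0.34   0.139  1.565 -0.006  1.434  0.243] [ 1.9 -0.3  0.2] 42.4667 0.09412687863433297
planter 148.91926481313675 836 (-48.985076904296875, 78.76553344726562) 30.651981353759766
tilt [ 2.8574 -0.2243]
((457.44580078125, 200.55441284179688), 30.651987075805664)
```

View pics/w17.png

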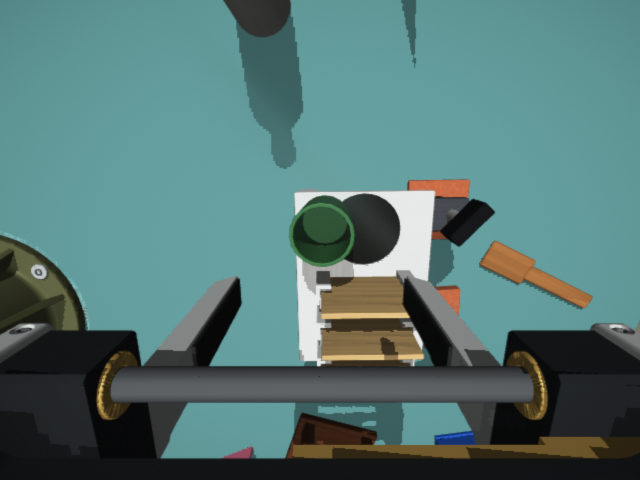

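View pics/s3.png

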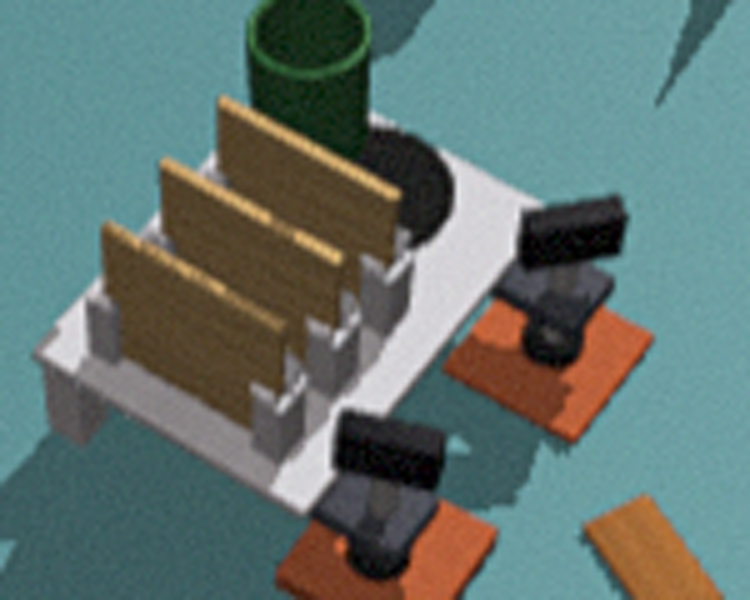

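```bash
python3 -m jog '0 1.3 -40 0 0 0 0;0 1.3 -80 0 0 0 0;0 1.3 -115 0 0 0 0;0 1.3 -145 0 0 0 0;0 1.3 -165 0 0 0 0;0 1.3 -170 0 0 0 0;0 1.3 -170 0 0 0 0;0 1.3 -170 0 0 0 0.2;0 1.3 -170 0 0 0 0.5;0 1.3 -170 0 0 0 0.5' 20; python3 -m jog '0 0 0 0 0 0 0.5;0 0 0 0 0 0 0.5;0 0 0 0 0 0 0.5;0 0 0 0 0 0 0.5;0 0 0 0 0 0 0.5'; python3 -m jog '0 0 5 0 0 0 0.5;0 0 20 0 0 0 0.5;0 0 40 0 0 0 0.5;15 0 45 0 0 0 0.5;35 -4 45 0 0 0 0.5;50 -8 45 0 0 0 0.5;50 -8 45 0 0 0 0.5;50 -8 45 0 0 0 0.5' 25; python3 w.py pics/w18.png
python3 - <<'E'
from sf import *
d=np.load("/tmp/w.npz"); W=d["W"]; img=d["img"]; S=SF(W); hsv=cv2.cvtColor(img,cv2.COLOR_RGB2HSV); T=get_obs()["ee_pos"]
m=(hsv[...,0]>45)&(hsv[...,0]<80)&(hsv[...,1]>90)&(S[...,2]>150)
p=S[m]; zt=np.percentile(p[:,2],97)
q=p[p[:,2]>zt-4]; print(zt,len(q),cv2.minEnclosingCircle(q[:,:2].astype(np.float32)),SF(T[None,None])[0,0])
A=np.c_[q[:,:2]-q[:,:2].mean(0),np.ones(len(q))]; print(np.degrees(np.linalg.lstsq(A,q[:,2],rcond=None)[0][:2]))
E
```

```text
time_s: 43.35
ee_pos: [0.4584, 0.2013, 0.1018]
eef_rot: [-1.565, -0.005, -1.472]
force: [0.0, 0.1, -0.2]
grip_width: 0.0772
time_s: 43.77
ee_pos: [0.4588, 0.2015, 0.1025]
eef_rot: [-1.563, -0.004, -1.472]
force: [-1.7, 0.1, 7.0]
grip_width: 0.0619
time_s: 44.43
ee_pos: [0.5086, 0.1932, 0.1471]
eef_rot: [-1.564, -0.004, -1.473]
force: [0.1, -0.1, -3.5]
grip_width: 0.0623
[0.50815703 0.19335735 0.14713068] [-1.56447499 -0.00424966 -1.47212751] [ 0.299  0.338  1.612 -0.006  1.186  0.202] [-0.4 -0.3 -2.8] 44.4833 0.06223279530983282
192.35239507972696 2590 ((1.1823168992996216, 64.89527893066406), 31.38105010986328) [  0.6611  66.1685 147.1307]
[ 1.719  -0.4033]
```

View pics/w18.png

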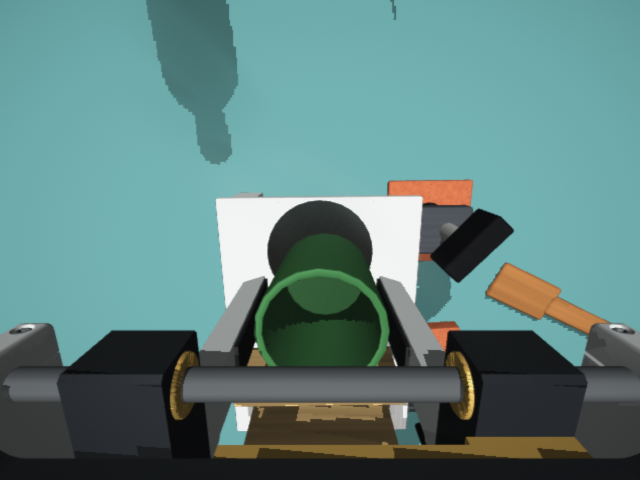

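```bash
python3 -m jog '-2.1 0.9 -15 -0.1 1.2 0 0.5;-2.1 0.9 -28 -0.1 1.2 0 0.5;-2.1 0.9 -36 -0.1 1.2 0 0.5;-2.1 0.9 -41 -0.1 1.2 0 0.5;-2.1 0.9 -42 -0.1 1.2 0 0.5;-2.1 0.9 -42 -0.1 1.2 0 0.5'; python3 -m jog '0 0 -1 0 0 0 0.5;0 0 -1 0 0 0 0.5'; python3 w.py pics/w19.png
python3 - <<'E'
from sf import *
d=np.load("/tmp/w.npz"); W=d["W"]; img=d["img"]; S=SF(W); hsv=cv2.cvtColor(img,cv2.COLOR_RGB2HSV); T=get_obs()["ee_pos"]
m=(hsv[...,0]>45)&(hsv[...,0]<80)&(hsv[...,1]>90)&(S[...,2]>120)
p=S[m]; zt=np.percentile(p[:,2],97)
q=p[p[:,2]>zt-4]; print(zt,len(q),cv2.minEnclosingCircle(q[:,:2].astype(np.float32)),SF(T[None,None])[0,0])
A=np.c_[q[:,:2]-q[:,:2].mean(0),np.ones(len(q))]; print(np.degrees(np.linalg.lstsq(A,q[:,2],rcond=None)[0][:2]))
E
```

```text
time_s: 44.98
ee_pos: [0.5059, 0.1943, 0.105]
eef_rot: [-1.586, -0.004, -1.472]
force: [-0.8, 0.4, -3.0]
grip_width: 0.0626
time_s: 45.15
ee_pos: [0.506, 0.1944, 0.1043]
eef_rot: [-1.585, -0.004, -1.472]
force: [0.5, -1.2, -3.5]
grip_width: 0.0627
[0.50598884 0.19440372 0.10432624] [-1.58545907 -0.00387201 -1.47185009] [ 3.000e-01  3.960e-01  1.641e+00 -1.000e-03  1.120e+00  2.010e-01] [-0.2 -1.  -2.5] 45.2 0.06226920040599815
149.23879348411162 2626 ((-0.5217826962471008, 66.44107055664062), 31.3026180267334) [ -1.3823  67.4415 104.3262]
[ 0.7058 -0.3222]
```

```bash
python3 -m jog '0 0 -1 0 0 0 0.5;0 0 -1 0 0 0 0.5;0 0 -1 0 0 0 0.5'; python3 -m jog '0 0 -1 0 0 0 0.5;0 0 -1 0 0 0 0.5;0 0 -1 0 0 0 0.5'
```

```text
time_s: 45.45
ee_pos: [0.5061, 0.1944, 0.1035]
eef_rot: [-1.585, -0.004, -1.472]
force: [0.3, 0.2, -2.3]
grip_width: 0.0622
time_s: 45.7
ee_pos: [0.5064, 0.1944, 0.1032]
eef_rot: [-1.584, -0.004, -1.472]
force: [-1.1, -2.2, 5.6]
grip_width: 0.062
```

Contact. I release, rise and check again.

```bash
python3 -m jog '0 0 0 0 0 0 0.3;0 0 0 0 0 0 0.25;0 0 0 0 0 0 0.15;0 0 0 0 0 0 0.05;0 0 0 0 0 0 0.05;0 0 20 0 0 0 0.05;0 0 55 0 0 0 0.05;0 0 90 0 0 0 0.05;0 0 125 0 0 0 0.05;0 0 160 0 0 0 0.05'; python3 w.py pics/w20.png; python3 fin.py
```

```text
time_s: 46.53
ee_pos: [0.506, 0.1943, 0.265]
eef_rot: [-1.584, -0.004, -1.472]
force: [0.1, 0.4, -0.7]
grip_width: 0.0893
[0.50772103 0.19490756 0.27222439] [-1.57494095 -0.00175776 -1.47181917] [ 3.000e-01  2.460e-01  1.434e+00 -1.000e-03  1.465e+00  2.010e-01] [ 0.3 -0.5  6. ] 46.5833 0.08917423468949043
deck (np.float64(0.07055768857639885), ((514.5459594726562, 127.41146850585938), (160.30186462402344, 220.59837341308594), 6.161643981933594))
planter 148.28009074194122 817 ((-7.714873313903809, 67.74052429199219), 38.37241744995117)
panel 812 [ -0.3417   6.1348 164.698 ] ((-0.8671455383300781, 5.646496772766113), (99.46772003173828, 6.33607816696167), 0.08062323182821274)
panel 786 [ -0.3568 -38.9067 164.5509] ((-0.4272575378417969, -39.52159118652344), (99.35269165039062, 6.995899200439453), 0.36808526515960693)
knob {'n': 794, 'ztop': np.float64(0.1157573353309921), 'head': np.float64(54.1502208806518), 'rect': ((609.7783813476562, 218.58334350585938), (49.7314338684082, 16.155113220214844), 55.114158630371094), 'mean': array([0.6098, 0.219 ])}
knob {'n': 225, 'ztop': np.float64(0.12356975427142844), 'head': np.float64(13.537163230361699), 'rect': ((618.5966186523438, 61.67580795288086), (33.13185501098633, 12.824904441833496), 5.885362148284912), 'mean': array([0.6201, 0.0603])}
```

View pics/w20.png

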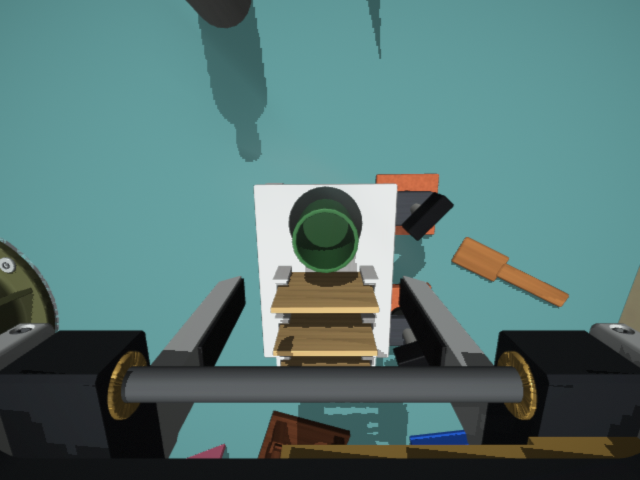

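```bash
python3 -m jog '0 0 0 0 0 0 0.05;0 0 0 0 0 0 0.05'; python3 w.py pics/w21.png
python3 - <<'E'
from sf import *
d=np.load("/tmp/w.npz"); W=d["W"]; img=d["img"]; S=SF(W); hsv=cv2.cvtColor(img,cv2.COLOR_RGB2HSV)
m=(hsv[...,0]>45)&(hsv[...,0]<80)&(hsv[...,1]>60)&(np.hypot(S[...,0],S[...,1]-66)<36)&(S[...,2]>135)&(S[...,2]<156)
p=S[m]; print(np.percentile(p[:,2],[5,50,95])); q=p[abs(p[:,2]-147)<2.5]
print("planter",len(q),cv2.minEnclosingCircle(q[:,:2].astype(np.float32)))
A=np.c_[q[:,:2]-q[:,:2].mean(0),np.ones(len(q))]; print(np.degrees(np.linalg.lstsq(A,q[:,2],rcond=None)[0][:2]))
E
```

```text
time_s: 46.75
ee_pos: [0.5081, 0.195, 0.2733]
eef_rot: [-1.572, -0.001, -1.472]
force: [1.0, 0.4, -0.6]
grip_width: 0.0893
[0.50767637 0.19488889 0.27183141] [-1.57491948 -0.00173661 -1.47192994] [ 3.000e-01  2.470e-01  1.435e+00 -1.000e-03  1.464e+00  2.010e-01] [ 0.1  0.8 -1. ] 46.8 0.08921297306087671
[136.8319 146.7165 148.2078]
planter 781 ((0.3559979200363159, 65.48858642578125), 31.09528160095215)
[-0.1483  0.1604]
```

```bash
python3 -m jog '-10 -35 15 0 0 0 0.05;-20 -75 30 0 0 0 0.05;-30 -115 30 0 0 0 0.05;-40 -155 30 0 0 0 0.05;-50 -195 30 0 0 0 0.05;-60 -230 30 0 0 0 0.05;-60 -230 30 0 0 0 0.05;-60 -230 30 0 0 0 0.05'; python3 -m jog '0 0 0 0 0 0 0.05;0 0 0 0 0 0 0.05;0 0 0 0 0 0 0.05;0 0 0 0 0 0 0.05;0 0 0 0 0 0 0.05;0 0 0 0 0 0 0.05;0 0 0 0 0 0 0.05;0 0 0 0 0 0 0.05;0 0 0 0 0 0 0.05;0 0 0 0 0 0 0.05'; python3 w.py pics/w22.png; python3 fin.py
python3 - <<'E'
from h import *
c=camera("scene"); crop(c,260,130,420,280,4,"pics/s4.png"); cv2.imwrite("pics/s4f.png",c["img"][:,:,::-1])
c=camera("top"); W=cloud(c)
for t in("bottle","basket","clip","shoe_horn"):
    d=masks_of(t,"top")[:1]
    for x in d: print(t,x["conf"],x["extent"],np.nanmedian(W[x["mask"]],0).round(4))
E
```

```text
time_s: 47.47
ee_pos: [0.4471, -0.0363, 0.3005]
eef_rot: [-1.577, -0.001, -1.475]
force: [0.2, 0.4, 0.8]
grip_width: 0.0893
time_s: 48.3
ee_pos: [0.4471, -0.0363, 0.3006]
eef_rot: [-1.577, -0.001, -1.475]
force: [-0.0, -0.0, 0.4]
grip_width: 0.0893
[ 0.44711858 -0.03632777  0.30057001] [-1.57680787e+00 -1.14063500e-03 -1.47521181e+00] [-0.161  0.013  1.633 -0.003  1.502 -0.257] [ 0.3 -0.1 -0.2] 48.35 0.08931601033799375
deck (np.float64(0.07048705060105126), ((516.34228515625, 110.92474365234375), (160.16107177734375, 186.87062072753906), 6.000856876373291))
planter 147.90682279264237 328 ((-0.9788894653320312, 46.79023742675781), 23.73452377319336)
panel 1077 [ -1.0987   4.5052 164.9421] ((-0.8238029479980469, 4.948977947235107), (99.60248565673828, 6.609219551086426), 0.025585124269127846)
panel 886 [ -0.6981 -40.3607 165.1256] ((-0.7950706481933594, -40.19477844238281), (99.5656509399414, 6.224692344665527), 0.05608166381716728)
panel 751 [ -0.7745 -85.5416 165.1293] ((-1.0099296569824219, -85.5332260131836), (99.67292785644531, 6.002336502075195), 0.04985479265451431)
knob {'n': 20, 'ztop': np.float64(0.10132172640039035), 'head': np.float64(-32.212005909363924), 'rect': ((597.7749633789062, 196.64244079589844), (1.4490703344345093, 9.710272789001465), 56.98046112060547), 'mean': array([0.5977, 0.1968])}
knob {'n': 784, 'ztop': np.float64(0.12367536769880005), 'head': np.float64(26.06607905138233), 'rect': ((627.1958618164062, 59.28028869628906), (50.40444564819336, 16.132596969604492), 26.207210540771484), 'mean': array([0.6265, 0.0593])}
bottle 0.72 [122.5, 300.2, 171.6, 333.1] [0.3703 0.4181 0.1224]
basket 0.3 [260.4, 234.7, 272.8, 277.0] [0.515  0.1331 0.1478]
clip 0.47 [336.7, 149.3, 351.9, 179.4] [ 0.7697 -0.0489  0.0197]
shoe_horn 0.85 [259.1, 129.0, 291.3, 193.3] [0.7523 0.14   0.0062]
```

View pics/s4.png

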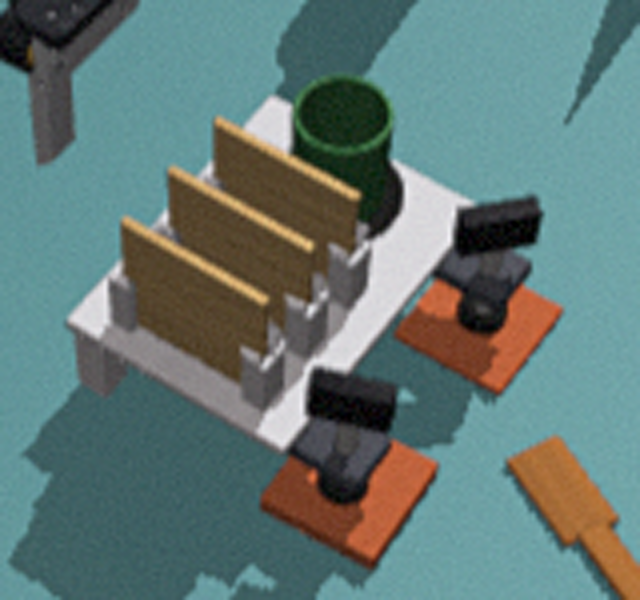

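View pics/w22.png

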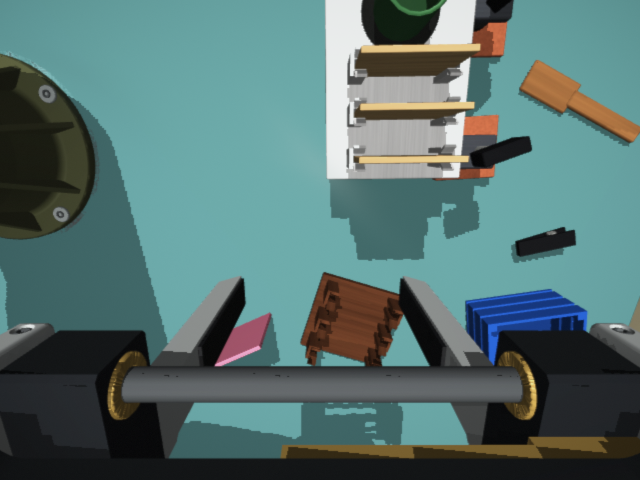

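All three panels are seated with their tops at about 165 mm, the planter is on the mat, and both feet are down. Handing in.

```bash
python3 -c "
from station import *
print(hand_in())"
```

```text
the job is handed in; nothing more can be done
None
```

The job is handed in at about 48 s of the 210 s allowed; no verdict was reported.

- **Feet:** I did these first, with all panels still in the holder. The left screw is at about 5.45 rad on the thin tile and the right at about 2.80 rad on the thick tile. That works out to about 0.4 mm of pad squeeze (roughly 5–6 N) on each. Knob angles and heights, checked after release, matched these values, and both pads look down on their tiles in the scene picture.
- **Panels:** All three are in the stand's guides, within about 0.6 mm of the slot centres. Their tops are at 165 mm, so they sit on the deck. The pink look-alike was left alone.
- **Planter:** After I first set it down, it ended up about 50 mm off the mat centre. That was probably the announced knock, though I can't rule out my release moving it. I picked it up again and placed it upright, about 0.6 mm from the mat centre, with the rim level to 0.2°.
- **Bystanders:** Bottle, clip and shoe horn measured where they started, within detector noise.

**Checks that failed or disagreed:**
- The top camera read about 3 mm off in y, so I used the wrist camera throughout.
- In the last frame the basket detector matched something else. I judged the basket only from the wrist picture, where it looks unmoved.
- In that same frame the planter and the left knob were partly cut off. Their figures come from earlier frames, and the final scene picture shows both in place.

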